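Stack the turned tiers on the carving jig and clamp them

TASK

Thread the three turned wooden tiers onto the upright arbor of the carving jig, flange down, the widest at the bottom, then the middle one, then the smallest on top; lower each one gently until it sits flat on what is below it, do not let it drop. When all three are on, turn the black cam knob clockwise until the sprung shoe drops into the cam's notch and clamps the bottom tier, then let go. Leave the paint bottle, the gouge and the brush jar where they are.

Things in the scene. Friction and masses are not known exactly. Their poses are not given: they have to be found in the camera images.
- tier_large: large turned tier, plain light wood: a round flange 120 mm in diameter and 8 mm thick with a round neck 44 mm in diameter and 16 mm tall on top (24 mm tall in all), a 22 mm bore right through. It lies flange down on the bench. Origin: centre of its underside, z up, along the bore. It is picked up by the neck; 110 g, give or take a third.
- tier_middle: middle turned tier, plain light wood: a round flange 95 mm in diameter and 8 mm thick with a round neck 44 mm in diameter and 16 mm tall on top (24 mm tall in all), a 22 mm bore right through. It lies flange down on the bench. Origin: centre of its underside, z up, along the bore. It is picked up by the neck; 75 g, give or take a third.
- tier_small: small turned tier, plain light wood: a round flange 70 mm in diameter and 8 mm thick with a round neck 44 mm in diameter and 16 mm tall on top (24 mm tall in all), a 22 mm bore right through. It lies flange down on the bench. Origin: centre of its underside, z up, along the bore. It is picked up by the neck; 50 g, give or take a third.
- arbor_foot (a point): foot of the upright steel arbor (18 mm in diameter, 74 mm tall, top 12 mm tapering to a 6 mm tip), on the top face of the jig's plywood board (fixed, 150 x 320 mm, top face 18 mm above the bench). Jig axes: z up along the arbor, y towards the cam knob, whose axis is 170 mm away at x = 0. The stacked tiers are 72 mm tall.
- cam (a joint): angle in rad of the aluminium cam under the black knob; grows clockwise seen from above, range 0 to 2.0, starts at 0 to 0.45, stays where left (friction about 0.1 N m). A round disc of 32 mm radius with one open notch; at about 1.35 (0.15 either way) the notch faces the pin of the sprung shoe, on the side away from the arbor, and the pin drops in.
- knob_grip (a point): point on the cam knob's axis, inside its grip bar, 61 mm above the bench. The bar is 64 mm long (along this point's x axis, which turns with the knob), 16 mm wide, 34 mm tall; its top is 12 mm above this point, its underside 22 mm below. The cam's top is 30 mm below this point. Grip it across its width from above.
- shoe (a joint): travel in m, towards the arbor, of the sprung clamping shoe: a dark steel frame round the cam with a cork face 60 mm wide, 12 mm high. 0: held back by the cam, face 68 mm from the arbor's axis (8 mm clear of the large tier). 0.006 to 0.011: dropped, pressing on the large tier's rim (about 6 N). With no tier there it goes to 0.013 and is in that tier's way.
- paint: bystander: green paint bottle, 64 mm in diameter, 110 mm tall, standing; origin at the centre of its underside
- gouge: bystander: carving gouge with a wooden handle, 230 mm long, about 26 mm high, lying; origin on the bench under its middle, x towards the blade
- brush_jar: bystander: glass jar of paint brushes, 84 mm in diameter, 100 mm tall, brushes up to 235 mm; origin at the centre of its underside
Mind the look-alikes: they are no part of the job. What is shaped like the tier_small but green, orange or yellow is not meant.

How it is judged:
By the outcome, as a careful person would: the job done as asked, in the order asked, and still so for the second after the job is handed in, with the robot touching nothing.
It also fails if it takes over 72 s, if anything falls off the work surface, if the arm or the gripper's body presses on something with over 40 N, if the wrist force passes 120 N, or if a joint passes its speed limit or range.

ROBOT

A 7-joint arm with a two-finger parallel gripper is mounted at the origin on the work surface. World frame = base frame: x ahead of the robot, y to its left, z up, the work surface at z = 0. Lengths are in mm, angles in rad, forces in N, time in s.
With the tool pointing down it reaches from about 400 to 875 mm from the base axis. Payload 4.4 kg.
Tool frame: the origin (TCP) lies midway between the tips of the shut fingers; the grasp point (between the pads) lies 19 mm behind it; z points along the fingers, y is the line along which they close (so a half turn about z gives the same grasp; the last joint's range is limited). The gripper opens to 85 mm and grips with 20 to 120 N. Pads are 22 mm wide; open, the fingers measure 114 mm over their backs; the gripper's body (76 mm by 85 mm) begins 54 mm behind the grasp point. The pads swing forward as they close: fully open they stand 13 mm farther back than shut.
Start: joints at [1.251, 0.628, 0.038, 1.517, -0.027, 0.996, -0.02], TCP at [163.233, -629.184, 197.113] pointing down, gripper open.
Joint ranges: [-3.06, 3.06], [-0.37, 2.12], [-1.25, 1.32], [0.18, 2.47], [-1.1, 4.24], [0.23, 1.98], [-2.94, 2.94]. Speed limits (rad/s): [2.57, 2.57, 3.14, 3.14, 3.14, 3.14, 3.14].

INTERFACE

Orientations are given as [roll, pitch, yaw] about the fixed x, y, z axes, in that order (R = Rz(yaw) Ry(pitch) Rx(roll)).
In Python, from cell import read_state, get_image, finish_job gives the robot as it stands.
- The arm moves only by the tool send_rows, never from a script. Its argument "series" is a list of rows, each an object of numbers: "ax", "ay", "az": the turn, a rotation vector about the tool's x, y, z in rad; "dx", "dy", "dz": the shift along the tool's x, y, z in cm; "hand": the closure, from 0 (fully open) to 1 (shut). In form: [{"ax": .., "ay": .., "az": .., "dx": .., "dy": .., "dz": .., "hand": ..}, ...]. A call has 1 to 10 rows; each row is the pose to reach, as a shift and turn from the pose commanded when the call began, along the tool's axes at that moment; what a row does not reach only later rows make up. A row lasts 1/10 s, in which the tool goes at most 50 mm and 8.59 degrees, less where a joint would pass 70% of its speed; a pose out of reach is approached as far as the arm can. A call with a gripper value outside its range is refused whole. The fingers move at their own pace and stop on an object; the grip force is fixed at half the most. Time passes only in rows, so rows that repeat a pose let the fingers close. It gives the time, the measured TCP pose, the force, the opening and the grip force at its end, in the units of the state.
- read_state(): the state, without advancing time (a new reading comes with each control period).
- get_image(name): name is "side" or "top"; returns a dict with "pixels" (384x512x3 uint8, red, green, blue), "mtx" (3x3 intrinsics, pixels), "R" (3x3) and "t" (3): a world point X has camera coordinates R X + t. Camera axes: x right, y down, z forward; pixel columns grow to the right and rows downward; lengths in mm; the calibration is good to about 2 mm. A picture is of the moment at which its call begins. There is no depth.
- finish_job(): hands the job in; it is judged then, once.
The state is a dict: "clock": time; "qpos": joint angles; "qd": joint speeds; "tau": joint torques, N m; "eef_pos": TCP position; "tool_rot": TCP orientation; "force": force on the tool from outside, world axes, zero at the start; "torque": the same for the moment, N m; "width": finger opening in mm; "gripper_force": force on a finger pad.
Only numpy, scipy, OpenCV 4.12 (cv2) and the standard library are available. Lean on these libraries where they do the work, as an engineer would, in place of code of your own. Each camera call takes 0.05 s, during which the arm holds its last target. There are 200 camera calls.

## Working session

There is one attempt and no reset: what is moved stays moved. The work goes in short steps, Python scripts to look and compute and a tool call to move; the robot and the scene stay as the last step left them, time stands still between calls to the robot, and variables do not carry over. Pictures are saved under pics/ and viewed, at most 10 in all, crops included, and the job is handed in when it is done.

Besides the shell and the picture viewer there is one more tool, called after "Emit:" by a JSON object that holds its "fn" and its "kwargs". send_rows: Moves the arm, as the interface text tells. Its arguments: {"type":"object","properties":{"series":{"type":"array","items":{"type":"object","properties":{"ax":{"type":"number"},"ay":{"type":"number"},"az":{"type":"number"},"dx":{"type":"number"},"dy":{"type":"number"},"dz":{"type":"number"},"hand":{"type":"number"}}}}},"required":["series"]}

```bash
mkdir -p pics; python3 - <<'E'
from cell import *
import cv2,pickle
d={}
for n in("top","side"):
    d[n]=get_image(n); cv2.imwrite(f"pics/{n}0.png",d[n]["pixels"][:,:,::-1])
    print(n,d[n]["mtx"],d[n]["R"],d[n]["t"])
pickle.dump(d,open("im0.pkl","wb"))
s=read_state();print({k:s[k] for k in("clock","eef_pos","tool_rot","width","force")})
E
```

```text
top [[476.62450246   0.         255.25386892]
 [  0.         476.62450246 188.09218104]
 [  0.           0.           1.        ]] [[ 0.01688107 -0.99971991  0.01658718]
 [-0.98600259 -0.01939701 -0.16559783]
 [ 0.16587319 -0.01355953 -0.98605386]] [ -85.27798199  545.99495637 1456.1908486 ]
side [[398.27066523   0.         260.73701776]
 [  0.         398.27066523 194.18076856]
 [  0.           0.           1.        ]] [[ 0.99827743 -0.05482252  0.0208963 ]
 [-0.01879095 -0.63616824 -0.77132151]
 [ 0.05557935  0.7696002  -0.63610257]] [-551.24699876   27.48096265 1309.24550853]
{'clock': 0.1, 'eef_pos': array([ 163.07207216, -628.58661996,  196.27495932]), 'tool_rot': array([-3.13989244e+00,  2.92405833e-05,  2.53773374e-01]), 'width': 85.35962095132157, 'force': array([ 1.0999297 , -0.02073331, -0.31228071])}
```

View pics/top0.png

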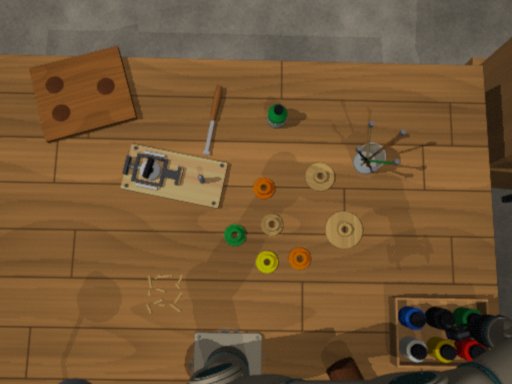

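View pics/side0.png

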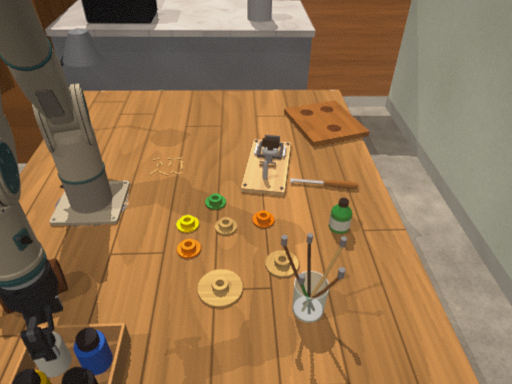

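The top view shows the large tier at (344,230), the middle at (320,177) and the plain small one at (272,224). The look-alikes are orange (264,188), green (235,235), yellow (266,262) and orange (300,259). The arbor is near (202,180) and the knob near (152,168). I choose the plain wood ones and check them in a close crop.

```bash
python3 - <<'E'
import cv2,pickle
d=pickle.load(open("im0.pkl","rb"))
t=d["top"]["pixels"][:,:,::-1]
a=cv2.resize(t[140:270,235:370],None,fx=4.4,fy=4.4,interpolation=cv2.INTER_CUBIC)
cv2.imwrite("pics/ta.png",a)
b=cv2.resize(t[138:213,115:235],None,fx=6.5,fy=6.5,interpolation=cv2.INTER_CUBIC)
cv2.imwrite("pics/tb.png",b)
E
```

```text
(no output)
```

View pics/ta.png

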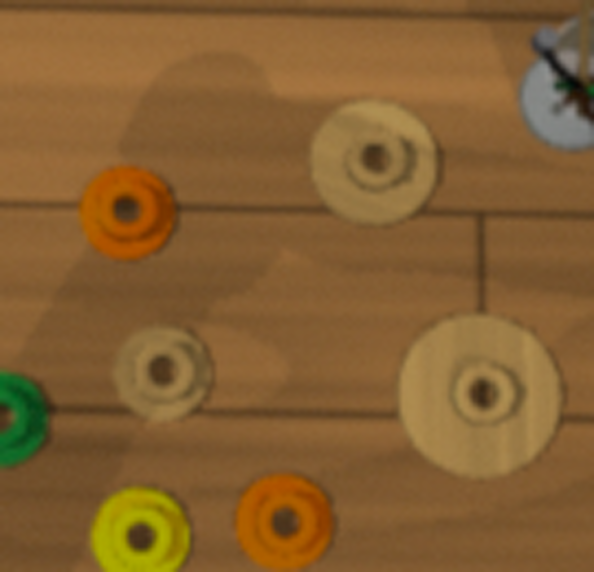

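View pics/tb.png

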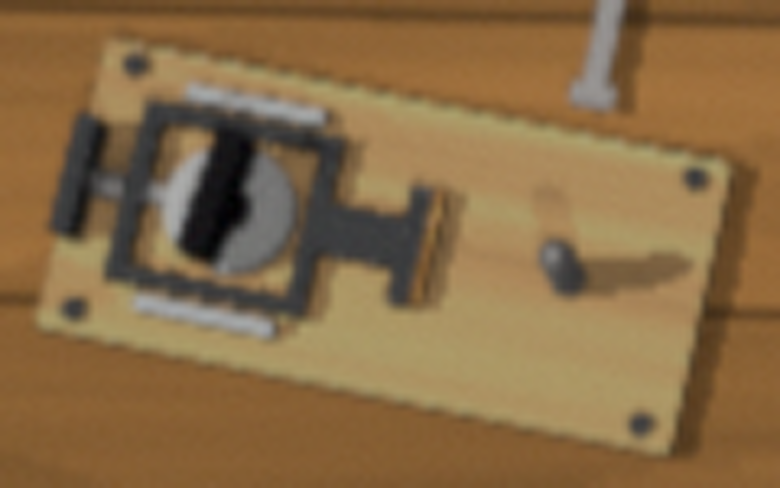

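The crops show the plain tiers with neck tops at crop pixels (377,158), (485,393) and (163,369). In the second crop the arbor tip is at about (556,250) and its foot at about (573,284). The board corners and the knob bar, (235,130) to (195,260), are also clear.

```bash
cat > h.py <<'E'
import numpy as np,cv2,pickle
def ray(c,uv,z):
    K,R,t=c["mtx"],c["R"],np.ravel(c["t"])
    d=R.T@np.linalg.solve(K,[uv[0],uv[1],1]); o=-R.T@t
    return o+d*(z-o[2])/d[2]
def proj(c,X):
    x=c["R"]@np.asarray(X,float)+np.ravel(c["t"]); x=c["mtx"]@x; return x[:2]/x[2]
E
python3 - <<'E'
from h import *
np.set_printoptions(precision=1,suppress=True)
d=pickle.load(open("im0.pkl","rb"));c=d["top"];s=d["side"]
A=lambda p:(235+(p[0]+.5)/4.4-.5,140+(p[1]+.5)/4.4-.5)
B=lambda p:(115+(p[0]+.5)/6.5-.5,138+(p[1]+.5)/6.5-.5)
for n,f,k in(("M",(375,161),(377,158)),("L",(480,395),(485,393)),("S",(164,373),(163,369))):
    print(n,ray(c,A(f),5),ray(c,A(k),24))
for n,p,z in(("tip",(556,248),92),("foot",(573,284),18),("knobA",(235,130),73),("knobB",(195,260),73),("cam",(229,205),31)):
    print(n,ray(c,B(p),z))
co=[ray(c,B(p),18) for p in((105,40),(733,158),(668,455),(38,330))]
print(co,np.mean(co,0))
for a,b in((0,1),(3,2),(1,2),(0,3)):
    v=co[a]-co[b];print(np.linalg.norm(v),np.degrees(np.arctan2(v[1],v[0])))
# side crop
a=cv2.resize(s["pixels"][120:310,190:340,::-1],None,fx=3.1,fy=3.1,interpolation=cv2.INTER_CUBIC);cv2.imwrite("pics/sa.png",a)
b=cv2.resize(s["pixels"][130:198,235:300,::-1],None,fx=8,fy=8,interpolation=cv2.INTER_CUBIC);cv2.imwrite("pics/sb.png",b)
w=np.full((590,800,3),0,np.uint8);w[:589,:465]=a[:589,:465];w=np.zeros((590,800,3),np.uint8)
w[:589,:380]=cv2.resize(a,(380,481))[:589,:380] if 0 else 0
cv2.imwrite("pics/sb.png",b)
E
```

```text
M [ 597.8 -285.8    5. ] [ 596.4 -284.4   24. ]
L [ 425.9 -361.4    5. ] [ 425.8 -361.2   24. ]
S [ 437.7 -131.1    5. ] [ 438.8 -129.4   24. ]
tip [574.8  94.8  92. ]
foot [571.1  93.5  18. ]
knobA [633.  252.5  73. ]
knobB [569.2 268.1  73. ]
cam [604.9 262.3  31. ]
[array([690.4, 331.3,  18. ]), array([636.5,  16.2,  18. ]), array([486.9,  44. ,  18. ]), array([542.9, 355.3,  18. ])] [589.2 186.7  18. ]
319.7279562324406 80.29906825538527
316.28075978108967 79.79862098720507
152.1770739673421 -10.552410535554863
149.40256757462294 -9.241562063505567
```

View pics/sb.png

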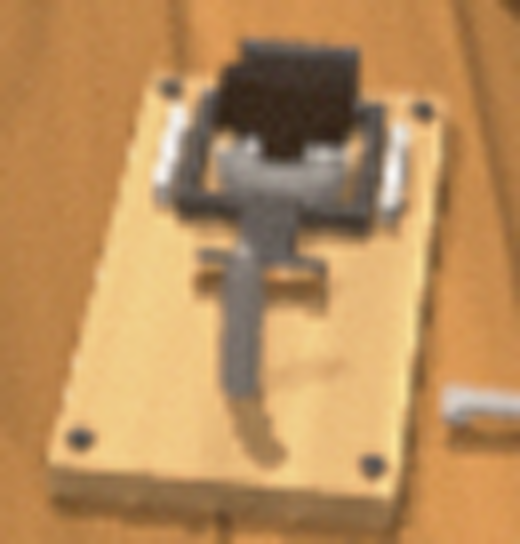

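View pics/sa.png

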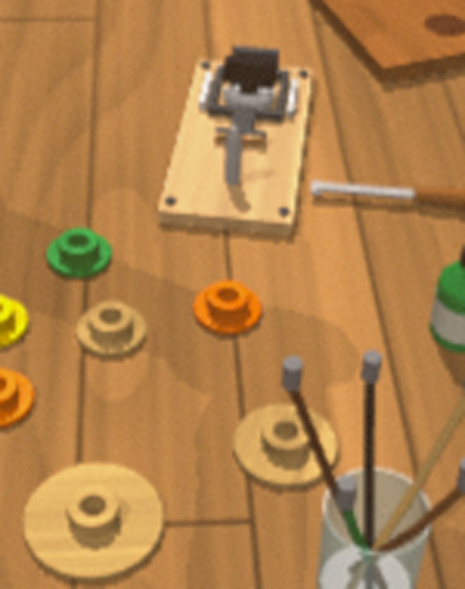

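```bash
python3 - <<'E'
from h import *
np.set_printoptions(precision=1,suppress=True)
d=pickle.load(open("im0.pkl","rb"));s=d["side"]
A=lambda p:(190+(p[0]+.5)/3.1-.5,120+(p[1]+.5)/3.1-.5)
B=lambda p:(235+(p[0]+.5)/8-.5,130+(p[1]+.5)/8-.5)
for n,k in(("M",(287,435)),("L",(93,505)),("S",(111,320))): print(n,ray(s,A(k),24))
for n,p,z in(("tip",(245,250),92),("foot",(241,388),18),("knobtopA",(245,48),73),("knobtopB",(356,52),73)): print(n,ray(s,B(p),z))
co=[ray(s,B(p),18) for p in((155,72),(448,98),(398,488),(50,465))]
print(co,np.mean(co,0))
E
```

```text
M [ 595.5 -290.2   24. ]
L [ 424.5 -361.1   24. ]
S [ 436.6 -136.3   24. ]
tip [570.5  93.1  92. ]
foot [570.9  93.7  18. ]
knobtopA [583.5 288.5  73. ]
knobtopB [636.2 283.8  73. ]
[array([544. , 357.2,  18. ]), array([689.2, 329.6,  18. ]), array([633.1,  22. ,  18. ]), array([486.1,  41.8,  18. ])] [588.1 187.6  18. ]
```

```bash
cat > g.py <<'E'
# python3 g.py x y z yaw [x y z yaw ...] : shifts (cm, tool axes) and az from the present pose
import sys,numpy as np
from scipy.spatial.transform import Rotation as Ro
from cell import read_state
np.set_printoptions(precision=3,suppress=True)
s=read_state();R=Ro.from_euler("xyz",s["tool_rot"]).as_matrix()
print("t",s["clock"],"p",s["eef_pos"],"rot",s["tool_rot"],"w",s["width"],"F",s["force"],"T",s["torque"],"q7",s["qpos"][6])
a=np.array(sys.argv[1:],float).reshape(-1,4)
for r in a: print(R.T@(r[:3]-s["eef_pos"])/10,"az",s["tool_rot"][2]-r[3])
E
python3 g.py 425.3 -361.2 120 0.254 425.3 -361.2 30 0.254
python3 - <<'E'
from h import *
d=pickle.load(open("im0.pkl","rb"))
for p in((372,124),(403,134),(396,162)):print(ray(d["top"],p,225))
for p in((285,241),(310,238),(343,240),(341,273)):print(ray(d["side"],p,225))
E
```

```text
t 0.1 p [ 163.072 -628.587  196.275] rot [-3.14   0.     0.254] w 85.35962095132157 F [ 1.1   -0.021 -0.312] T [-0.029  0.004  0.004] q7 -0.02000387017715693
[ 32.096 -19.286   7.659] az -0.00022662614038737594
[ 32.096 -19.271  16.659] az -0.00022662614038737594
[ 708.98925046 -402.17264186  225.        ]
[ 681.44263833 -489.89982493  225.        ]
[ 599.55448324 -467.28852711  225.        ]
[ 578.85922941 -409.8466938   225.        ]
[ 635.85724453 -402.59027335  225.        ]
[ 708.83655473 -411.30482104  225.        ]
[ 684.64096433 -503.81050328  225.        ]
```

Emit:
{"fn": "send_rows", "kwargs": {"series": [{"dx": 4, "dy": -2.4, "dz": 0, "hand": 0}, {"dx": 8, "dy": -4.8, "dz": 0, "hand": 0}, {"dx": 12, "dy": -7.2, "dz": 0.5, "hand": 0}, {"dx": 16, "dy": -9.6, "dz": 1.5, "hand": 0}, {"dx": 20, "dy": -12, "dz": 3, "hand": 0}, {"dx": 24, "dy": -14.4, "dz": 5, "hand": 0}, {"dx": 28, "dy": -16.9, "dz": 7, "hand": 0}, {"dx": 31, "dy": -18.6, "dz": 9, "hand": 0}, {"dx": 32.1, "dy": -19.3, "dz": 11, "hand": 0}, {"dx": 32.1, "dy": -19.3, "dz": 13, "hand": 0}]}}

```text
invalid input at $.series[0]: expected keys ax, ay, az, dx, dy, dz, hand
```

```bash
python3 g.py 425.3 -361.2 10 0.254
```

```text
t 0.1 p [ 163.072 -628.587  196.275] rot [-3.14   0.     0.254] w 85.35962095132157 F [ 1.1   -0.021 -0.312] T [-0.029  0.004  0.004] q7 -0.02000387017715693
[ 32.096 -19.267  18.659] az -0.00022662614038737594
```

Emit:
{"fn": "send_rows", "kwargs": {"series": [{"ax": 0, "ay": 0, "az": 0, "dx": 4, "dy": -2.4, "dz": 0, "hand": 0}, {"ax": 0, "ay": 0, "az": 0, "dx": 8, "dy": -4.8, "dz": 0, "hand": 0}, {"ax": 0, "ay": 0, "az": 0, "dx": 12, "dy": -7.2, "dz": 0.5, "hand": 0}, {"ax": 0, "ay": 0, "az": 0, "dx": 16, "dy": -9.6, "dz": 1.5, "hand": 0}, {"ax": 0, "ay": 0, "az": 0, "dx": 20, "dy": -12, "dz": 3, "hand": 0}, {"ax": 0, "ay": 0, "az": 0, "dx": 24, "dy": -14.4, "dz": 5, "hand": 0}, {"ax": 0, "ay": 0, "az": 0, "dx": 28, "dy": -16.9, "dz": 7, "hand": 0}, {"ax": 0, "ay": 0, "az": 0, "dx": 31, "dy": -18.6, "dz": 9, "hand": 0}, {"ax": 0, "ay": 0, "az": 0, "dx": 32.1, "dy": -19.3, "dz": 11, "hand": 0}, {"ax": 0, "ay": 0, "az": 0, "dx": 32.1, "dy": -19.3, "dz": 13, "hand": 0}]}}

```text
clock: 1.1
eef_pos: [428.1, -358.4, 66.0]
tool_rot: [-3.14, -0.001, 0.26]
force: [-1.0, -0.1, -0.0]
width: 85.3
gripper_force: 0.0
```

```bash
python3 g.py 425.3 -361.2 10 0.254
```

```text
t 1.1 p [ 428.138 -358.442   66.038] rot [-3.14  -0.001  0.26 ] w 85.30734900444969 F [-1.045 -0.107 -0.001] T [0.014 0.042 0.016] q7 -0.6276160504573082
[-0.353  0.202  5.603] az 0.005500069068377744
```

Emit:
{"fn": "send_rows", "kwargs": {"series": [{"ax": 0, "ay": 0, "az": 0, "dx": 0, "dy": 0, "dz": 1.5, "hand": 0}, {"ax": 0, "ay": 0, "az": 0, "dx": 0, "dy": 0, "dz": 3, "hand": 0}, {"ax": 0, "ay": 0, "az": 0, "dx": 0, "dy": 0, "dz": 3, "hand": 0}]}}

```text
clock: 1.4
eef_pos: [424.0, -360.5, 35.1]
tool_rot: [-3.138, 0.003, 0.254]
force: [-0.1, 1.0, 0.0]
width: 85.0
gripper_force: 0.0
```

```bash
python3 g.py 425.3 -361.2 10 0.254; python3 - <<'E'
from h import *
from cell import get_image
o=[]
for n in("top","side"):
    c=get_image(n);u,v=proj(c,(425,-361,30)).astype(int)
    o.append(cv2.resize(c["pixels"][v-40:v+40,u-38:u+38,::-1],(399,420),interpolation=cv2.INTER_CUBIC))
cv2.imwrite("pics/g1.png",np.hstack(o))
E
```

```text
t 1.4 p [ 424.04  -360.46    35.082] rot [-3.138  0.003  0.254] w 84.96927870566856 F [-0.07   1.01   0.042] T [ 0.029 -0.002  0.003] q7 -0.6258627526207681
[0.11  0.112 2.508] az -1.4913394258408985e-05
```

View pics/g1.png

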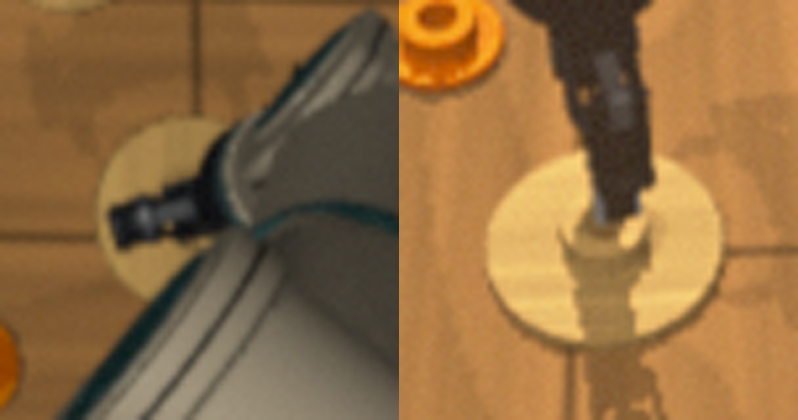

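The gripper straddles the large neck, with a finger on each side along the view line. Going down and closing.

Emit:
{"fn": "send_rows", "kwargs": {"series": [{"ax": 0, "ay": 0, "az": 0, "dx": 0.1, "dy": 0.1, "dz": 1.2, "hand": 0}, {"ax": 0, "ay": 0, "az": 0, "dx": 0.1, "dy": 0.1, "dz": 2.0, "hand": 0}, {"ax": 0, "ay": 0, "az": 0, "dx": 0.1, "dy": 0.1, "dz": 2.5, "hand": 0}, {"ax": 0, "ay": 0, "az": 0, "dx": 0.1, "dy": 0.1, "dz": 2.5, "hand": 0}, {"ax": 0, "ay": 0, "az": 0, "dx": 0.1, "dy": 0.1, "dz": 2.5, "hand": 0.45}, {"ax": 0, "ay": 0, "az": 0, "dx": 0.1, "dy": 0.1, "dz": 2.5, "hand": 0.6}, {"ax": 0, "ay": 0, "az": 0, "dx": 0.1, "dy": 0.1, "dz": 2.5, "hand": 0.6}, {"ax": 0, "ay": 0, "az": 0, "dx": 0.1, "dy": 0.1, "dz": 2.5, "hand": 0.6}]}}

```text
clock: 2.3
eef_pos: [426.9, -362.6, 12.4]
tool_rot: [3.141, -0.0, 0.254]
force: [-0.5, 0.3, -0.3]
width: 34.2
gripper_force: 0.0
```

```bash
python3 g.py 425.3 -361.2 10 0.254
```

```text
t 2.3 p [ 426.859 -362.634   12.389] rot [ 3.141 -0.     0.254] w 34.19714944743784 F [-0.493  0.3   -0.317] T [-0.036 -0.06   0.004] q7 -0.6252451794519831
[-0.115 -0.178  0.239] az -0.0002534353681185042
```

```bash
python3 - <<'E'
from h import *
from cell import get_image
o=[]
for n in("top","side"):
    c=get_image(n);u,v=proj(c,(425,-361,30)).astype(int)
    o.append(cv2.resize(c["pixels"][v-40:v+40,u-38:u+38,::-1],(399,420),interpolation=cv2.INTER_CUBIC))
cv2.imwrite("pics/g2.png",np.hstack(o))
E
```

```text
(no output)
```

View pics/g2.png

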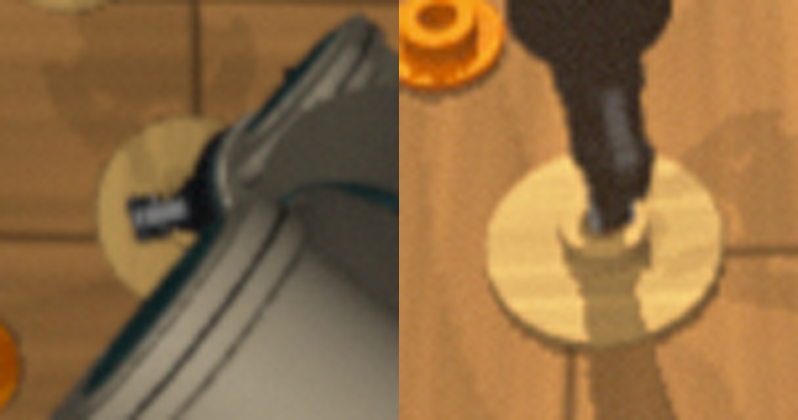

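The hand closed just above the neck (the neck is fully visible under the tips), so the tips stand higher than I assumed. I'll open, go about 11 mm lower in small steps and close again.

Emit:
{"fn": "send_rows", "kwargs": {"series": [{"ax": 0, "ay": 0, "az": 0, "dx": -0.1, "dy": -0.1, "dz": 0, "hand": 0.2}, {"ax": 0, "ay": 0, "az": 0, "dx": -0.1, "dy": -0.1, "dz": 0, "hand": 0.2}, {"ax": 0, "ay": 0, "az": 0, "dx": -0.1, "dy": -0.1, "dz": 0.2, "hand": 0.2}, {"ax": 0, "ay": 0, "az": 0, "dx": -0.1, "dy": -0.1, "dz": 0.6, "hand": 0.2}, {"ax": 0, "ay": 0, "az": 0, "dx": -0.1, "dy": -0.1, "dz": 0.9, "hand": 0.2}, {"ax": 0, "ay": 0, "az": 0, "dx": -0.1, "dy": -0.1, "dz": 1.1, "hand": 0.2}, {"ax": 0, "ay": 0, "az": 0, "dx": -0.1, "dy": -0.1, "dz": 1.1, "hand": 0.2}]}}

```text
clock: 3.1
eef_pos: [425.2, -361.6, 0.6]
tool_rot: [-3.141, 0.0, 0.254]
force: [-0.4, -1.0, -0.5]
width: 68.3
gripper_force: 0.0
```

```bash
python3 g.py 425.3 -361.2 1 0.254
```

```text
t 3.1 p [ 425.219 -361.561    0.644] rot [-3.141  0.     0.254] w 68.27198730894551 F [-0.443 -0.982 -0.495] T [-0.001  0.014 -0.012] q7 -0.6246241780621438
[ 0.017 -0.033 -0.036] az -0.0002850215700256342
```

Emit:
{"fn": "send_rows", "kwargs": {"series": [{"ax": 0, "ay": 0, "az": 0, "dx": 0, "dy": 0, "dz": 0, "hand": 0.5}, {"ax": 0, "ay": 0, "az": 0, "dx": 0, "dy": 0, "dz": 0, "hand": 0.6}, {"ax": 0, "ay": 0, "az": 0, "dx": 0, "dy": 0, "dz": 0, "hand": 0.6}]}}

```text
clock: 3.4
eef_pos: [425.6, -361.9, 1.2]
tool_rot: [3.141, -0.0, 0.254]
force: [-1.0, -0.3, -0.1]
width: 34.0
gripper_force: 0.0
```

```bash
python3 - <<'E'
from h import *
np.set_printoptions(precision=1,suppress=True)
d=pickle.load(open("im0.pkl","rb"))
c=d["side"];u,v=proj(c,(425,-361,30)).astype(int)
f=lambda p:(u-38+(p[0]-399)/5.25,v-40+p[1]/5.25)
print("near finger tip px",f((605,233)))
for z in(5,12,20,30,40,50):print(z,ray(c,f((605,233)),z))
print("neck top front", ray(c,f((600,255)),24))
for X in((427,-378,12),(427,-346,12),(427,-378,25),(427,-378,45)):
    q=proj(c,X);print(X,(q[0]-u+38)*5.25+399,(q[1]-v+40)*5.25)
t=d["top"];u2,v2=proj(t,(425,-361,30)).astype(int)
for X in((427,-346,12),(427,-346,45),(427,-346,100)):
    q=proj(t,X);print("top",X,(q[0]-u2+38)*5.25,(q[1]-v2+40)*5.25)
E
```

```text
near finger tip px (np.float64(220.23809523809524), np.float64(285.3809523809524))
5 [ 425.  -355.5    5. ]
12 [ 425.4 -361.    12. ]
20 [ 425.9 -367.1   20. ]
30 [ 426.5 -374.9   30. ]
40 [ 427.2 -382.6   40. ]
50 [ 427.8 -390.3   50. ]
neck top front [ 424.  -383.4   24. ]
(427, -378, 12) 607.3846176070833 260.88816233786304
(427, -346, 12) 608.8097909006684 208.91389927869136
(427, -378, 25) 606.2439660904706 244.53987984605976
(427, -378, 45) 604.4527695811444 218.86772134163232
top (427, -346, 12) 169.61285249130975 208.76142352251642
top (427, -346, 45) 180.18801774576784 204.23915788991232
top (427, -346, 100) 198.88048192062996 196.24568579820857
```

```bash
python3 - <<'E'
from h import *
from cell import get_image
c=get_image("side");d=pickle.load(open("im0.pkl","rb"))["side"]
u,v=proj(c,(425,-361,24)).astype(int);print(u,v)
g=c["pixels"].astype(int).sum(2)//3
for r in range(v-22,v+22,1):print(r,"".join(" .:-=+*#%@"[9-min(9,x//20)] for x in g[r,u-26:u+27]))
E
```

```text
219 282
260 ----------------:+###############*=------------------
261 ---------------::=*########***###*----------------:--
262 ----------------:-+#######****###*-------------------
263 -----------------:=*######*+++*##*--:---------------=
264 ----------------:::+######**++*###---:---------=-=---
265 --------=-------:::+######**++*##*-:::--------===----
266 -----------=-----::+#######+++*###=-:--------===-----
267 ----------=-----:::=*######*+++*##=-::-------===-----
268 ----------------:::=*######*+++*##=-:---------=------
269 ----------=------::-*######**++*##=-::-------====----
270 ----------==----::::+######**++*##+-:::--------------
271 ----------==---::.. -######***+**##=...:-----------:-
272 -----------=--:..   -*######**++*##*. ..:-----=--:---
273 ----------=--:.     -*######*++++##*:.....:---==-----
274 ----------=-:       :+######*+++**#*:......:---=-----
275 -----------.        .-+######****##*:....::::-=------
276 ----------.        . .-*#####*#*###*:........:-------
277 ---------.            :*###########+:.........:------
278 --------..    .    .  .+###########=........
[... 759 characters left out ...]
+=--
292 -----.              -=======+=====--:.::......::=+=--
293 -----..  .... ......:-============.............:=+---
294 ------...............:===========-............:-+=---
295 -----=:...............-==========:...........:-=+=---
296 -----=-...............-==========..... .     :=++=---
297 ------=:........... ..--======---.           :+*+----
298 ------==:     .       :----------.         .:=++=----
299 -------=-.            :--=-======-.. .... .-=+=------
300 -------==-:...  .... .:-====-====-:. .. ..-+++-:---::
301 --------===:..........:-==========-:....:-+++=-----::
302 ---------=+=-:.........-===========-...-=+++=-:----::
303 ---------==++=-..     .----==-====-=:-=+++==-:---:-::
```

Emit:
{"fn": "send_rows", "kwargs": {"series": [{"ax": 0, "ay": 0, "az": 0, "dx": 0, "dy": 0, "dz": 0, "hand": 0.75}, {"ax": 0, "ay": 0, "az": 0, "dx": 0, "dy": 0, "dz": 0, "hand": 0.75}]}}

```text
clock: 3.65
eef_pos: [425.6, -361.8, 1.2]
tool_rot: [3.142, -0.0, 0.254]
force: [0.3, -1.1, -0.5]
width: 20.8
gripper_force: 0.0
```

```bash
python3 - <<'E'
from h import *
from cell import get_image
c=get_image("side")
u,v=219,282
g=c["pixels"].astype(int).sum(2)//3
for r in range(v-8,v+12,1):print(r,"".join(" .:-=+*#%@"[9-min(9,x//20)] for x in g[r,u-26:u+27]))
c=get_image("top");u,v=proj(c,(425,-361,24)).astype(int);print(u,v)
g=c["pixels"].astype(int).sum(2)//3
for r in range(v-20,v+20,1):print(r,"".join(" .:-=+*#%@"[9-min(9,x//20)] for x in g[r,u-26:u+27]))
E
```

```text
274 ----------=-.       :+######*++++##*:......:--=------
275 -----------..   .   .+######*****#%*:..::::.:--=-----
276 ---------:.       .. -*######***###+:........:-------
277 ---------.           :=*###########-..........:------
278 --------..      .     :+##########+:...........------
279 -------:.        ..   .=#######**+-:...........:-----
280 ------:.      ..      :=#######+--:.............-----
281 ------.. .............:=*######=....:...........:----
282 -----:................-++*#####=...:::...........----
283 -----..   . .......  .-==*###%#=. .::::.........:----
284 -----.............:. .-==*####*:..:-:::........::----
285 -----.............::..-==+***++:..-=:::.......:::----
286 ----:.............:-.:--====++=..:==::....:::..::----
287 ----:..............-:-------===::=++:::.:::.:::..-===
288 ----:..............-==--------=-=+++:::.:::::::::-=++
289 ----:..............-===-------=++++=::.:::..:::::=+++
290 ----:..............-===========++++=:..:.....:..:==-=
291 ----:.......   ..  :-==========+====:...........-+=--
292 -----.             .:=============-:.........:.:=+=-
[... 1687 characters left out ...]
****
237 =========------------=+*%%%#*++=----=+#+====+**+++***
238 ==========----------==*%%%%*+=+----=+**=====++++++++*
239 +++++++++==---------=*%%%%#+=+=----=**=====+*+=++++++
240 +++++++++++--------=+#%%%#+=+=----=+*+=-===*+====++++
241 +++++++++++=------=+#%%%#*===-----=*+----=++======+++
242 ++++++++++++=----=+*%%%#*+==-----=++=---==+========++
243 +++++++++++++==--=*%%%%#+==------+*=----=+==========+
244 ++++++++++++++===+#%%%#+=+=-----=*+----=++=-=========
245 +++++++++++++++++#%%%#*===-:---=*+=----=+=---========
246 +++++++++++++++*#%%%#*===-:::--++=----=+=-----=======
247 ++++++++++++++*#%%%#*===-:::--=*=-----++-------======
248 +++++++++++++*#%%%%#+==-::::-=*=-----===---------====
```

```bash
python3 - <<'E'
from h import *
d=pickle.load(open("im0.pkl","rb"));c=d["side"]
for z in(197,210,225,240):
  print(z,[proj(c,(163+s*12,-629-s*48,z)).round() for s in(-1,0,1)])
cv2.imwrite("pics/i0.png",cv2.resize(c["pixels"][270:384,0:130,::-1],None,fx=5,fy=5,interpolation=cv2.INTER_CUBIC))
E
```

```text
197 [array([ 66., 324.]), array([ 64., 347.]), array([ 62., 374.])]
210 [array([ 64., 320.]), array([ 62., 343.]), array([ 60., 370.])]
225 [array([ 61., 315.]), array([ 59., 339.]), array([ 57., 365.])]
240 [array([ 59., 310.]), array([ 57., 334.]), array([ 54., 361.])]
```

View pics/i0.png

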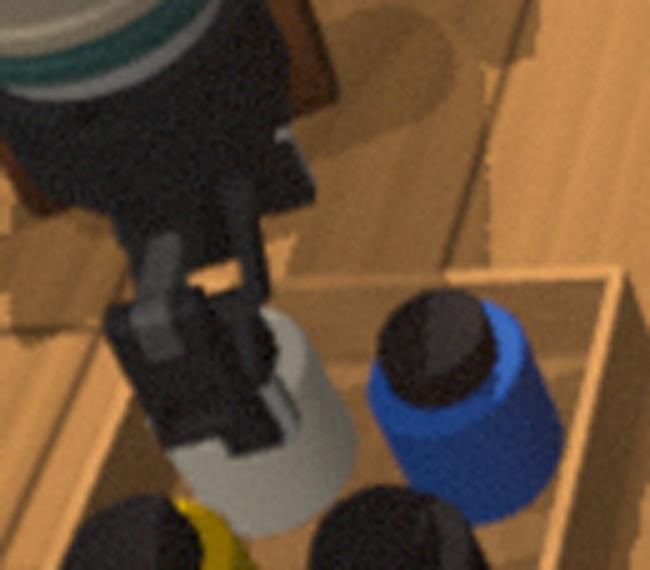

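The start picture has the near fingertip at about px (51,359), roughly 30 mm higher than the reported TCP suggests. So the real tips sit about 30 mm behind the reported TCP. I'll open, lower in small steps and feel for the neck.

Emit:
{"fn": "send_rows", "kwargs": {"series": [{"ax": 0, "ay": 0, "az": 0, "dx": 0, "dy": 0, "dz": 0, "hand": 0.25}, {"ax": 0, "ay": 0, "az": 0, "dx": 0, "dy": 0, "dz": 0, "hand": 0.25}, {"ax": 0, "ay": 0, "az": 0, "dx": 0, "dy": 0, "dz": 0, "hand": 0.25}, {"ax": 0, "ay": 0, "az": 0, "dx": 0, "dy": 0, "dz": 0.4, "hand": 0.25}, {"ax": 0, "ay": 0, "az": 0, "dx": 0, "dy": 0, "dz": 0.8, "hand": 0.25}, {"ax": 0, "ay": 0, "az": 0, "dx": 0, "dy": 0, "dz": 1.1, "hand": 0.25}, {"ax": 0, "ay": 0, "az": 0, "dx": 0, "dy": 0, "dz": 1.3, "hand": 0.25}, {"ax": 0, "ay": 0, "az": 0, "dx": 0, "dy": 0, "dz": 1.3, "hand": 0.55}, {"ax": 0, "ay": 0, "az": 0, "dx": 0, "dy": 0, "dz": 1.3, "hand": 0.55}, {"ax": 0, "ay": 0, "az": 0, "dx": 0, "dy": 0, "dz": 1.3, "hand": 0.55}]}}

```text
clock: 4.75
eef_pos: [425.7, -362.1, -11.4]
tool_rot: [3.141, -0.0, 0.254]
force: [-0.3, -0.3, 3.4]
width: 38.0
gripper_force: 1.7
```

Emit:
{"fn": "send_rows", "kwargs": {"series": [{"ax": 0, "ay": 0, "az": 0, "dx": 0, "dy": 0, "dz": -0.1, "hand": 0.25}, {"ax": 0, "ay": 0, "az": 0, "dx": 0, "dy": 0, "dz": -0.1, "hand": 0.25}, {"ax": 0, "ay": 0, "az": 0, "dx": 0, "dy": 0, "dz": 0.3, "hand": 0.25}, {"ax": 0, "ay": 0, "az": 0, "dx": 0, "dy": 0, "dz": 0.6, "hand": 0.25}, {"ax": 0, "ay": 0, "az": 0, "dx": 0, "dy": 0, "dz": 0.8, "hand": 0.25}, {"ax": 0, "ay": 0, "az": 0, "dx": 0, "dy": 0, "dz": 0.8, "hand": 0.25}]}}

```text
clock: 5.35
eef_pos: [425.2, -361.5, -20.4]
tool_rot: [-3.141, 0.001, 0.254]
force: [-1.0, -0.1, -0.0]
width: 63.8
gripper_force: 0.0
```

Emit:
{"fn": "send_rows", "kwargs": {"series": [{"ax": 0, "ay": 0, "az": 0, "dx": 0, "dy": 0, "dz": 0.2, "hand": 0.25}, {"ax": 0, "ay": 0, "az": 0, "dx": 0, "dy": 0, "dz": 0.3, "hand": 0.5}, {"ax": 0, "ay": 0, "az": 0, "dx": 0, "dy": 0, "dz": 0.3, "hand": 0.55}, {"ax": 0, "ay": 0, "az": 0, "dx": 0, "dy": 0, "dz": 0.3, "hand": 0.55}]}}

```text
clock: 5.75
eef_pos: [425.4, -361.7, -22.5]
tool_rot: [-3.141, -0.0, 0.254]
force: [-0.3, 1.4, 4.4]
width: 41.4
gripper_force: 60.1
```

The tier is gripped at 60 N. Next I open, turn 90° and regrip, to centre it the other way.

Emit:
{"fn": "send_rows", "kwargs": {"series": [{"ax": 0, "ay": 0, "az": 0, "dx": 0, "dy": 0, "dz": -0.2, "hand": 0.3}, {"ax": 0, "ay": 0, "az": -0.1, "dx": 0, "dy": 0, "dz": -0.2, "hand": 0.3}, {"ax": 0, "ay": 0, "az": -0.25, "dx": 0, "dy": 0, "dz": -0.2, "hand": 0.3}, {"ax": 0, "ay": 0, "az": -0.4, "dx": 0, "dy": 0, "dz": -0.2, "hand": 0.3}, {"ax": 0, "ay": 0, "az": -0.55, "dx": 0, "dy": 0, "dz": -0.2, "hand": 0.3}, {"ax": 0, "ay": 0, "az": -0.7, "dx": 0, "dy": 0, "dz": -0.2, "hand": 0.3}, {"ax": 0, "ay": 0, "az": -0.85, "dx": 0, "dy": 0, "dz": -0.2, "hand": 0.3}, {"ax": 0, "ay": 0, "az": -1.0, "dx": 0, "dy": 0, "dz": -0.2, "hand": 0.3}, {"ax": 0, "ay": 0, "az": -1.15, "dx": 0, "dy": 0, "dz": -0.2, "hand": 0.3}, {"ax": 0, "ay": 0, "az": -1.3, "dx": 0, "dy": 0, "dz": -0.2, "hand": 0.3}]}}

```text
clock: 6.75
eef_pos: [425.6, -362.0, -20.9]
tool_rot: [3.141, 0.0, 1.56]
force: [-0.5, 0.6, 0.1]
width: 59.6
gripper_force: 0.0
```

Emit:
{"fn": "send_rows", "kwargs": {"series": [{"ax": 0, "ay": 0, "az": -0.14, "dx": 0, "dy": 0, "dz": 0, "hand": 0.3}, {"ax": 0, "ay": 0, "az": -0.27, "dx": 0, "dy": 0, "dz": 0, "hand": 0.3}, {"ax": 0, "ay": 0, "az": -0.27, "dx": 0, "dy": 0, "dz": 0, "hand": 0.3}, {"ax": 0, "ay": 0, "az": -0.27, "dx": 0, "dy": 0, "dz": 0, "hand": 0.55}, {"ax": 0, "ay": 0, "az": -0.27, "dx": 0, "dy": 0, "dz": 0, "hand": 0.6}, {"ax": 0, "ay": 0, "az": -0.27, "dx": 0, "dy": 0, "dz": 0, "hand": 0.6}, {"ax": 0, "ay": 0, "az": -0.27, "dx": 0, "dy": 0, "dz": 0, "hand": 0.6}]}}

```text
clock: 7.45
eef_pos: [425.5, -361.9, -20.3]
tool_rot: [-3.141, 0.001, 1.822]
force: [-1.5, 0.8, 5.7]
width: 40.5
gripper_force: 60.6
```

```bash
python3 g.py 571.5 94 -20 1.825 571.5 94 100 1.825 
```

```text
t 7.45 p [ 425.534 -361.949  -20.331] rot [-3.141  0.001  1.822] w 40.50871248044878 F [-1.541  0.795  5.678] T [ 0.118  0.24  -0.005] q7 0.3711396817757195
[40.538 25.467 -0.07 ] az -0.0031167400664069422
[ 40.53   25.464 -12.07 ] az -0.0031167400664069422
```

Emit:
{"fn": "send_rows", "kwargs": {"series": [{"ax": 0, "ay": 0, "az": 0, "dx": 0, "dy": 0, "dz": -0.5, "hand": 0.6}, {"ax": 0, "ay": 0, "az": 0, "dx": 0, "dy": 0, "dz": -2.5, "hand": 0.6}, {"ax": 0, "ay": 0, "az": 0, "dx": 0, "dy": 0, "dz": -6, "hand": 0.6}, {"ax": 0, "ay": 0, "az": 0, "dx": 1, "dy": 0.6, "dz": -10, "hand": 0.6}, {"ax": 0, "ay": 0, "az": 0, "dx": 3.5, "dy": 2.2, "dz": -13, "hand": 0.6}, {"ax": 0, "ay": 0, "az": 0, "dx": 7, "dy": 4.4, "dz": -14, "hand": 0.6}, {"ax": 0, "ay": 0, "az": 0, "dx": 10.5, "dy": 6.6, "dz": -14, "hand": 0.6}, {"ax": 0, "ay": 0, "az": 0, "dx": 14, "dy": 8.8, "dz": -14, "hand": 0.6}, {"ax": 0, "ay": 0, "az": 0, "dx": 17.5, "dy": 11, "dz": -14, "hand": 0.6}, {"ax": 0, "ay": 0, "az": 0, "dx": 21, "dy": 13.2, "dz": -14, "hand": 0.6}]}}

```text
clock: 8.45
eef_pos: [501.0, -123.8, 119.4]
tool_rot: [3.141, 0.0, 1.822]
force: [0.6, -0.8, -0.7]
width: 40.5
gripper_force: 60.8
```

Emit:
{"fn": "send_rows", "kwargs": {"series": [{"ax": 0, "ay": 0, "az": 0, "dx": 3.5, "dy": 2.2, "dz": 0, "hand": 0.6}, {"ax": 0, "ay": 0, "az": 0, "dx": 7, "dy": 4.4, "dz": 0, "hand": 0.6}, {"ax": 0, "ay": 0, "az": 0, "dx": 10.5, "dy": 6.6, "dz": 0, "hand": 0.6}, {"ax": 0, "ay": 0, "az": 0, "dx": 14, "dy": 8.8, "dz": 0, "hand": 0.6}, {"ax": 0, "ay": 0, "az": 0, "dx": 17, "dy": 10.7, "dz": 0, "hand": 0.6}, {"ax": 0, "ay": 0, "az": 0, "dx": 19, "dy": 12, "dz": 0, "hand": 0.6}, {"ax": 0, "ay": 0, "az": 0, "dx": 19.5, "dy": 12.3, "dz": 0, "hand": 0.6}, {"ax": 0, "ay": 0, "az": 0, "dx": 19.5, "dy": 12.3, "dz": 0, "hand": 0.6}, {"ax": 0, "ay": 0, "az": 0, "dx": 19.5, "dy": 12.3, "dz": 0, "hand": 0.6}]}}

```text
clock: 9.35
eef_pos: [570.4, 92.0, 118.8]
tool_rot: [-3.14, 0.001, 1.822]
force: [-0.6, -1.1, -1.6]
width: 40.5
gripper_force: 60.8
```

```bash
python3 g.py 571.5 94 80 1.825; python3 - <<'E'
from h import *
from cell import get_image
d=pickle.load(open("im0.pkl","rb"))
for n in("top","side"):
    c=get_image(n);pickle.dump(c,open(f"c_{n}.pkl","wb"))
    u,v=proj(c,(571.5,94,110)).astype(int);print(n,u,v,proj(c,(571.5,94,92)),proj(c,(571.5,94,30)))
    g=c["pixels"].astype(int).sum(2)//3
    for r in range(v-20,v+28):print(r,"".join(" .:-=+*#%@"[9-min(9,x//20)] for x in g[r,u-30:u+31]))
E
```

```text
t 9.35 p [570.376  91.985 118.839] rot [-3.14   0.001  1.822] w 40.51737374305778 F [-0.645 -1.145 -1.603] T [-0.027 -0.014 -0.014] q7 -0.3175116783271891
[0.173 0.165 3.883] az -0.0032405508040997955
top 199 175 [200.34614418 176.80087003] [202.23192839 180.47412753]
155 :-=+===-----=----=============++++++++*****##**+=============
156 ::-+====-=------=-==============+++++++*****###*+============
157 ::-=======------=-==============++++++++*****##*++===========
158 -:--=======--=----===============+++++++*****###*+===========
159 +---======-----=---==============++++++++*****##**+==========
160 +=--=======--=-----================+++++++*****###*++========
161 +=--========---------===============+++++++****###**+++++++==
162 ++=-=========--------==============+++++++++****###*==++=++++
163 ============--------==-=============++++++++*****##*+====++**
164 =--===========-----=--===============+++++++******###*+===+**
165 =::--==========-------================+++++++*****####*==+***
166 =:::-=========-==-------===============+++++++*****###*+++***
167 =::::-==========---------==========
[... 4871 characters left out ...]
      -====-.....  .......... .----::---
174 ---------. ...      ..... .-====-.....  .........  .=--::::--
175 ---------   ..     .. .  ..-====-....  ..........  :=---:::--
176 ---------. ....  ......  ..-====-....  ..........  -+---::-:-
177 -=------:. .....  ... .....-====-...   ..........  -+--:::::-
178 =======-. ...  .  ....   ..:====-....  ..........  -=--:...::
179 =====-=-  ...  .  ... .. ..:-====...   ..........  ----.    .
180 =======-....  .   .... .....-====...   ..........  ---:. ....
181 =====---....  .   ...  .....:====:..   .........  .=---:.:---
182 =====--:......   ..... ......-====..   .........  .=-:-------
183 ======-..--..   . .. . ......-====.    .........  :=-:--====-
```

Emit:
{"fn": "send_rows", "kwargs": {"series": [{"ax": 0, "ay": 0, "az": 0, "dx": 0.15, "dy": 0.15, "dz": 1.5, "hand": 0.6}, {"ax": 0, "ay": 0, "az": 0, "dx": 0.15, "dy": 0.15, "dz": 3.2, "hand": 0.6}, {"ax": 0, "ay": 0, "az": 0, "dx": 0.15, "dy": 0.15, "dz": 4.2, "hand": 0.6}, {"ax": 0, "ay": 0, "az": 0, "dx": 0.15, "dy": 0.15, "dz": 4.8, "hand": 0.6}, {"ax": 0, "ay": 0, "az": 0, "dx": 0.15, "dy": 0.15, "dz": 5.4, "hand": 0.6}, {"ax": 0, "ay": 0, "az": 0, "dx": 0.15, "dy": 0.15, "dz": 5.4, "hand": 0.6}]}}

```text
clock: 10.05
eef_pos: [571.7, 95.9, 64.4]
tool_rot: [-3.141, -0.0, 1.824]
force: [-1.0, 0.2, -1.9]
width: 40.4
gripper_force: 60.8
```

```bash
python3 g.py 571.5 94 55 1.825
```

```text
t 10.05 p [571.701  95.854  64.41 ] rot [-3.141 -0.     1.824] w 40.40217515191106 F [-1.017  0.184 -1.85 ] T [-0.049 -0.005  0.03 ] q7 -0.36233681197045525
[-0.175 -0.065  0.941] az -0.0012467382995839937
```

Emit:
{"fn": "send_rows", "kwargs": {"series": [{"ax": 0, "ay": 0, "az": 0, "dx": -0.1, "dy": 0, "dz": 0.4, "hand": 0.6}, {"ax": 0, "ay": 0, "az": 0, "dx": -0.1, "dy": 0, "dz": 0.8, "hand": 0.6}, {"ax": 0, "ay": 0, "az": 0, "dx": -0.1, "dy": 0, "dz": 1.2, "hand": 0.6}, {"ax": 0, "ay": 0, "az": 0, "dx": -0.1, "dy": 0, "dz": 1.2, "hand": 0.6}]}}

```text
clock: 10.45
eef_pos: [572.0, 94.9, 52.6]
tool_rot: [-3.141, 0.0, 1.824]
force: [-0.0, -0.2, -1.3]
width: 40.9
gripper_force: 60.8
```

```bash
python3 g.py 571.5 94 -1 1.825
```

```text
t 10.45 p [571.957  94.895  52.639] rot [-3.141  0.     1.824] w 40.894873514376485 F [-0.032 -0.156 -1.32 ] T [-0.047 -0.021  0.036] q7 -0.3700568424302038
[-0.075 -0.062  5.364] az -0.0011860085269301823
```

Emit:
{"fn": "send_rows", "kwargs": {"series": [{"ax": 0, "ay": 0, "az": 0, "dx": 0, "dy": 0, "dz": 0.5, "hand": 0.6}, {"ax": 0, "ay": 0, "az": 0, "dx": 0, "dy": 0, "dz": 1.1, "hand": 0.6}, {"ax": 0, "ay": 0, "az": 0, "dx": 0, "dy": 0, "dz": 1.7, "hand": 0.6}, {"ax": 0, "ay": 0, "az": 0, "dx": 0, "dy": 0, "dz": 2.3, "hand": 0.6}, {"ax": 0, "ay": 0, "az": 0, "dx": 0, "dy": 0, "dz": 2.9, "hand": 0.6}, {"ax": 0, "ay": 0, "az": 0, "dx": 0, "dy": 0, "dz": 3.5, "hand": 0.6}, {"ax": 0, "ay": 0, "az": 0, "dx": 0, "dy": 0, "dz": 4.1, "hand": 0.6}, {"ax": 0, "ay": 0, "az": 0, "dx": 0, "dy": 0, "dz": 4.6, "hand": 0.6}, {"ax": 0, "ay": 0, "az": 0, "dx": 0, "dy": 0, "dz": 4.6, "hand": 0.6}]}}

```text
clock: 11.35
eef_pos: [571.8, 94.9, 6.3]
tool_rot: [-3.14, 0.0, 1.824]
force: [0.0, 0.3, -1.4]
width: 40.4
gripper_force: 60.8
```

```bash
python3 g.py 571.5 94 -2 1.825
```

```text
t 11.35 p [571.78   94.88    6.327] rot [-3.14   0.     1.824] w 40.352069045047955 F [ 0.018  0.264 -1.447] T [ 0.019 -0.011 -0.024] q7 -0.4053443767989808
[-0.078 -0.048  0.833] az -0.0011134385824191906
```

Free of side force. Now the final few mm, slowly.

Emit:
{"fn": "send_rows", "kwargs": {"series": [{"ax": 0, "ay": 0, "az": 0, "dx": 0, "dy": 0, "dz": 0.3, "hand": 0.6}, {"ax": 0, "ay": 0, "az": 0, "dx": 0, "dy": 0, "dz": 0.5, "hand": 0.6}, {"ax": 0, "ay": 0, "az": 0, "dx": 0, "dy": 0, "dz": 0.65, "hand": 0.6}, {"ax": 0, "ay": 0, "az": 0, "dx": 0, "dy": 0, "dz": 0.75, "hand": 0.6}, {"ax": 0, "ay": 0, "az": 0, "dx": 0, "dy": 0, "dz": 0.8, "hand": 0.6}, {"ax": 0, "ay": 0, "az": 0, "dx": 0, "dy": 0, "dz": 0.8, "hand": 0.6}]}}

```text
clock: 11.95
eef_pos: [572.4, 95.0, -0.8]
tool_rot: [3.141, 0.0, 1.824]
force: [-0.5, 0.2, -0.2]
width: 40.7
gripper_force: 60.8
```

Emit:
{"fn": "send_rows", "kwargs": {"series": [{"ax": 0, "ay": 0, "az": 0, "dx": 0, "dy": 0, "dz": 0.1, "hand": 0.6}, {"ax": 0, "ay": 0, "az": 0, "dx": 0, "dy": 0, "dz": 0.1, "hand": 0.6}]}}

```text
clock: 12.15
eef_pos: [572.3, 95.0, -1.9]
tool_rot: [-3.142, 0.0, 1.824]
force: [-0.9, -0.9, -0.6]
width: 41.0
gripper_force: 60.8
```

Emit:
{"fn": "send_rows", "kwargs": {"series": [{"ax": 0, "ay": 0, "az": 0, "dx": 0, "dy": 0, "dz": 0.07, "hand": 0.6}, {"ax": 0, "ay": 0, "az": 0, "dx": 0, "dy": 0, "dz": 0.14, "hand": 0.6}, {"ax": 0, "ay": 0, "az": 0, "dx": 0, "dy": 0, "dz": 0.14, "hand": 0.6}]}}

```text
clock: 12.45
eef_pos: [572.5, 95.0, -2.3]
tool_rot: [3.141, 0.001, 1.824]
force: [-1.4, -0.7, 7.0]
width: 40.6
gripper_force: 61.7
```

Contact at 7 N, so the large tier is seated. Releasing and rising.

Emit:
{"fn": "send_rows", "kwargs": {"series": [{"ax": 0, "ay": 0, "az": 0, "dx": 0, "dy": 0, "dz": -0.1, "hand": 0.2}, {"ax": 0, "ay": 0, "az": 0, "dx": 0, "dy": 0, "dz": -0.1, "hand": 0.2}, {"ax": 0, "ay": 0, "az": 0, "dx": 0, "dy": 0, "dz": -0.1, "hand": 0.2}, {"ax": 0, "ay": 0, "az": 0, "dx": 0, "dy": 0, "dz": -1.5, "hand": 0.2}, {"ax": 0, "ay": 0, "az": 0, "dx": 0, "dy": 0, "dz": -5, "hand": 0.2}, {"ax": 0, "ay": 0, "az": 0, "dx": 0, "dy": 0, "dz": -9.5, "hand": 0.2}, {"ax": 0, "ay": 0, "az": 0, "dx": 0, "dy": 0, "dz": -10, "hand": 0.2}]}}

```text
clock: 13.15
eef_pos: [576.1, 96.5, 102.5]
tool_rot: [3.132, -0.0, 1.824]
force: [0.2, 1.0, 0.1]
width: 68.3
gripper_force: 0.0
```

```bash
python3 g.py 596 -287.5 40 1.825 596 -287.5 -20 1.825
```

```text
t 13.15 p [576.127  96.525 102.544] rot [ 3.132 -0.     1.824] w 68.29827095835951 F [0.194 1.011 0.096] T [ 0.086 -0.077 -0.032] q7 -0.33657544754933943
[-37.678  -7.749   6.174] az -0.0012236661340683241
[-37.679  -7.808  12.173] az -0.0012236661340683241
```

Emit:
{"fn": "send_rows", "kwargs": {"series": [{"ax": 0, "ay": 0, "az": 0, "dx": -2.5, "dy": -0.5, "dz": 0, "hand": 0.2}, {"ax": 0, "ay": 0, "az": 0, "dx": -7, "dy": -1.4, "dz": 0, "hand": 0.2}, {"ax": 0, "ay": 0, "az": 0, "dx": -11.5, "dy": -2.3, "dz": 0, "hand": 0.2}, {"ax": 0, "ay": 0, "az": 0, "dx": -16, "dy": -3.2, "dz": 0, "hand": 0.2}, {"ax": 0, "ay": 0, "az": 0, "dx": -20.5, "dy": -4.1, "dz": 0, "hand": 0.2}, {"ax": 0, "ay": 0, "az": 0, "dx": -25, "dy": -5, "dz": 0, "hand": 0.2}, {"ax": 0, "ay": 0, "az": 0, "dx": -29.5, "dy": -5.9, "dz": 0, "hand": 0.2}, {"ax": 0, "ay": 0, "az": 0, "dx": -33.5, "dy": -6.6, "dz": 1, "hand": 0.2}, {"ax": 0, "ay": 0, "az": 0, "dx": -36.5, "dy": -7.2, "dz": 3, "hand": 0.2}, {"ax": 0, "ay": 0, "az": 0, "dx": -37.5, "dy": -7.4, "dz": 5, "hand": 0.2}]}}

```text
clock: 14.15
eef_pos: [593.7, -292.8, 46.6]
tool_rot: [-3.141, 0.004, 1.818]
force: [-0.3, -0.9, -0.6]
width: 68.3
gripper_force: 0.0
```

Emit:
{"fn": "send_rows", "kwargs": {"series": [{"ax": 0, "ay": 0, "az": 0, "dx": 0, "dy": 0, "dz": 1.5, "hand": 0.2}, {"ax": 0, "ay": 0, "az": 0, "dx": 0, "dy": 0, "dz": 2.5, "hand": 0.2}, {"ax": 0, "ay": 0, "az": 0, "dx": 0, "dy": 0, "dz": 2.5, "hand": 0.2}]}}

```text
clock: 14.45
eef_pos: [593.9, -284.1, 20.6]
tool_rot: [-3.14, -0.003, 1.826]
force: [0.1, 0.4, -0.1]
width: 68.1
gripper_force: 0.0
```

```bash
python3 g.py 596 -287.5 -20 1.825; python3 - <<'E'
from h import *
from cell import get_image
c=get_image("side");u,v=proj(c,(596,-287.5,24)).astype(int);print(u,v)
g=c["pixels"].astype(int).sum(2)//3
for r in range(v-20,v+22):print(r,"".join(" .:-=+*#%@"[9-min(9,x//20)] for x in g[r,u-26:u+27]))
E
```

```text
t 14.45 p [ 593.943 -284.055   20.57 ] rot [-3.14  -0.003  1.826] w 68.05850762465134 F [ 0.116  0.391 -0.088] T [-0.028  0.009 -0.034] q7 0.2522467139208834
[-0.396  0.118  4.056] az 0.0011978609955083375
282 259
239 ::+################*=::::=+++++=::::=###*+**::::::=++
240 ::-*#############*+=::::-=+++++=::::+#%#*+**::::::=++
241 :::+#############=-:::::-++++++-::::+#%#*=**::::::-++
242 :::-*###########+-::::::-++++++-::::+###+=*+::::::-=+
243 ::::+###########=-::::::-++++++-::::=#%#++*=:.:::::-+
244 ::::=*#**######*-:::::::-=++++=-::::=#%#++*-:.:::::=*
245 ::::-===+*###*++-::::::::-=+*+=-::::-+##++=:...::::=*
246 ::::::::=*###+=+-::::::::--+**+-:::::=##+-:..::::::=*
247 ::::::::=*###+=+-:::::::::-+*#*=:::::-**=:....:::::=*
248 ::::::::-*###+=+-::::::::::=*##+-:::::-=-::..::::::=#
249 :::::::::+###+==-::::::::::-+*#*-:::::--::...:.::::+#
250 :::::::::=*##+=+-:::........:+##=-::::::::....:::::+#
251 :::::::::-+#*+==::..         -*#+::::::::::..::::::+#
252 ::::::::::=**=+-...          :*#*:.::::::::..::::::+#
253 ::::::::::-====:.          . :+##=..::::::::::::---+#
254 :::::::::::=
[... 849 characters left out ...]
.:=#
269 -:::::::::--.        .----------:.  -*#*-==-::..:::+#
270 :::::::::::--.        .::------:.   .+##*+-:::.....=#
271 :::::::::::-=-.          .:::::.     -*#*+-:::.   .=#
272 ::::::::::::-=-..             .      -*##+-::..  .:+#
273 :::::::::::::++=:.           ..     :=*##*-:-::::::=#
274 -::::::::::::=++=-:..        .....:-=++##*=-=====::=#
275 :::::::::::::-======-::........:--==++=*##+======::+#
276 :::::::::::::-=--========---=====+++=--=*#*+=====-:+#
277 :::::::::::::-=-::-========+++++++==-:::+#*+===+=::=#
278 :::::::::::::-+=-::::-====-=======--::: -**+++++=::=#
279 -::::::::::::-++=-:::::--::::-------::. :**++++++::=#
280 :::::::-:::::-++=-::::::::::::------::  :+*++++++::+#
```

Two fingers straddle the middle tier's neck, whose bore is at px (282,258). Descend, grip, then regrip at 90°.

Emit:
{"fn": "send_rows", "kwargs": {"series": [{"ax": 0, "ay": 0, "az": 0, "dx": -0.25, "dy": 0.1, "dz": 1.5, "hand": 0.2}, {"ax": 0, "ay": 0, "az": 0, "dx": -0.25, "dy": 0.1, "dz": 2.8, "hand": 0.2}, {"ax": 0, "ay": 0, "az": 0, "dx": -0.25, "dy": 0.1, "dz": 3.6, "hand": 0.25}, {"ax": 0, "ay": 0, "az": 0, "dx": -0.25, "dy": 0.1, "dz": 4.0, "hand": 0.3}, {"ax": 0, "ay": 0, "az": 0, "dx": -0.25, "dy": 0.1, "dz": 4.0, "hand": 0.5}, {"ax": 0, "ay": 0, "az": 0, "dx": -0.25, "dy": 0.1, "dz": 4.0, "hand": 0.6}, {"ax": 0, "ay": 0, "az": 0, "dx": -0.25, "dy": 0.1, "dz": 4.0, "hand": 0.6}, {"ax": 0, "ay": 0, "az": 0, "dx": -0.25, "dy": 0.1, "dz": 4.0, "hand": 0.6}]}}

```text
clock: 15.3
eef_pos: [596.3, -288.9, -18.0]
tool_rot: [3.141, 0.0, 1.824]
force: [-0.5, -0.4, -0.4]
width: 40.4
gripper_force: 60.5
```

Emit:
{"fn": "send_rows", "kwargs": {"series": [{"ax": 0, "ay": 0, "az": 0, "dx": 0, "dy": 0, "dz": 0, "hand": 0.3}, {"ax": 0, "ay": 0, "az": 0.1, "dx": 0, "dy": 0, "dz": 0, "hand": 0.3}, {"ax": 0, "ay": 0, "az": 0.25, "dx": 0, "dy": 0, "dz": 0, "hand": 0.3}, {"ax": 0, "ay": 0, "az": 0.4, "dx": 0, "dy": 0, "dz": 0, "hand": 0.3}, {"ax": 0, "ay": 0, "az": 0.55, "dx": 0, "dy": 0, "dz": 0, "hand": 0.3}, {"ax": 0, "ay": 0, "az": 0.7, "dx": 0, "dy": 0, "dz": 0, "hand": 0.3}, {"ax": 0, "ay": 0, "az": 0.85, "dx": 0, "dy": 0, "dz": 0, "hand": 0.3}, {"ax": 0, "ay": 0, "az": 1.0, "dx": 0, "dy": 0, "dz": 0, "hand": 0.3}, {"ax": 0, "ay": 0, "az": 1.15, "dx": 0, "dy": 0, "dz": 0, "hand": 0.3}, {"ax": 0, "ay": 0, "az": 1.3, "dx": 0, "dy": 0, "dz": 0, "hand": 0.3}]}}

```text
clock: 16.3
eef_pos: [596.5, -288.6, -18.0]
tool_rot: [3.141, -0.001, 0.518]
force: [0.9, -0.3, 0.3]
width: 59.7
gripper_force: 0.0
```

Emit:
{"fn": "send_rows", "kwargs": {"series": [{"ax": 0, "ay": 0, "az": 0.14, "dx": 0, "dy": 0, "dz": 0.05, "hand": 0.3}, {"ax": 0, "ay": 0, "az": 0.27, "dx": 0, "dy": 0, "dz": 0.1, "hand": 0.3}, {"ax": 0, "ay": 0, "az": 0.27, "dx": 0, "dy": 0, "dz": 0.1, "hand": 0.3}, {"ax": 0, "ay": 0, "az": 0.27, "dx": 0, "dy": 0, "dz": 0.1, "hand": 0.5}, {"ax": 0, "ay": 0, "az": 0.27, "dx": 0, "dy": 0, "dz": 0.1, "hand": 0.6}, {"ax": 0, "ay": 0, "az": 0.27, "dx": 0, "dy": 0, "dz": 0.1, "hand": 0.6}, {"ax": 0, "ay": 0, "az": 0.27, "dx": 0, "dy": 0, "dz": 0.1, "hand": 0.6}]}}

```text
clock: 17.0
eef_pos: [596.4, -288.4, -18.4]
tool_rot: [-3.141, -0.001, 0.256]
force: [-1.4, 1.6, 5.1]
width: 40.5
gripper_force: 59.7
```

```bash
python3 g.py 572 95 120 0.254
```

```text
t 17.0 p [ 596.367 -288.354  -18.371] rot [-3.141 -0.001  0.256] w 40.5037868274368 F [-1.438  1.646  5.084] T [0.374 0.339 0.047] q7 -0.913134864143436
[  7.369 -37.709 -13.811] az 0.0022734759988429776
```

Emit:
{"fn": "send_rows", "kwargs": {"series": [{"ax": 0, "ay": 0, "az": 0, "dx": 0, "dy": 0, "dz": -0.5, "hand": 0.6}, {"ax": 0, "ay": 0, "az": 0, "dx": 0, "dy": 0, "dz": -3, "hand": 0.6}, {"ax": 0, "ay": 0, "az": 0, "dx": 0, "dy": 0, "dz": -7, "hand": 0.6}, {"ax": 0, "ay": 0, "az": 0, "dx": 0.2, "dy": -1, "dz": -11, "hand": 0.6}, {"ax": 0, "ay": 0, "az": 0, "dx": 0.9, "dy": -4.5, "dz": -13.8, "hand": 0.6}, {"ax": 0, "ay": 0, "az": 0, "dx": 1.7, "dy": -8.7, "dz": -13.8, "hand": 0.6}, {"ax": 0, "ay": 0, "az": 0, "dx": 2.5, "dy": -12.9, "dz": -13.8, "hand": 0.6}, {"ax": 0, "ay": 0, "az": 0, "dx": 3.4, "dy": -17.1, "dz": -13.8, "hand": 0.6}, {"ax": 0, "ay": 0, "az": 0, "dx": 4.2, "dy": -21.3, "dz": -13.8, "hand": 0.6}, {"ax": 0, "ay": 0, "az": 0, "dx": 5, "dy": -25.5, "dz": -13.8, "hand": 0.6}]}}

```text
clock: 18.0
eef_pos: [580.3, -27.9, 119.0]
tool_rot: [3.141, -0.0, 0.255]
force: [0.7, 0.2, -1.0]
width: 40.5
gripper_force: 60.8
```

Emit:
{"fn": "send_rows", "kwargs": {"series": [{"ax": 0, "ay": 0, "az": 0, "dx": 0.8, "dy": -4.1, "dz": 0, "hand": 0.6}, {"ax": 0, "ay": 0, "az": 0, "dx": 1.6, "dy": -8, "dz": 0, "hand": 0.6}, {"ax": 0, "ay": 0, "az": 0, "dx": 2.2, "dy": -11, "dz": 0, "hand": 0.6}, {"ax": 0, "ay": 0, "az": 0, "dx": 2.4, "dy": -12.2, "dz": 0, "hand": 0.6}, {"ax": 0, "ay": 0, "az": 0, "dx": 2.4, "dy": -12.2, "dz": 0, "hand": 0.6}, {"ax": 0, "ay": 0, "az": 0, "dx": 2.4, "dy": -12.2, "dz": 0, "hand": 0.6}, {"ax": 0, "ay": 0, "az": 0, "dx": 2.4, "dy": -12.2, "dz": 0, "hand": 0.6}]}}

```text
clock: 18.7
eef_pos: [573.4, 91.8, 118.7]
tool_rot: [3.14, 0.0, 0.251]
force: [0.9, -0.5, -0.9]
width: 40.4
gripper_force: 60.8
```

```bash
python3 g.py 572 95 65 0.254
```

```text
t 18.7 p [573.419  91.787 118.738] rot [3.14  0.    0.251] w 40.43785719393201 F [ 0.883 -0.487 -0.896] T [ 0.012 -0.01   0.009] q7 -1.4988550234493812
[-0.056 -0.355  5.373] az -0.0034040526314746966
```

Emit:
{"fn": "send_rows", "kwargs": {"series": [{"ax": 0, "ay": 0, "az": 0, "dx": 0, "dy": -0.15, "dz": 1.5, "hand": 0.6}, {"ax": 0, "ay": 0, "az": 0, "dx": 0, "dy": -0.15, "dz": 3.2, "hand": 0.6}, {"ax": 0, "ay": 0, "az": 0, "dx": 0, "dy": -0.15, "dz": 4.0, "hand": 0.6}, {"ax": 0, "ay": 0, "az": 0, "dx": 0, "dy": -0.15, "dz": 4.0, "hand": 0.6}, {"ax": 0, "ay": 0, "az": 0, "dx": 0, "dy": -0.15, "dz": 4.0, "hand": 0.6}]}}

```text
clock: 19.2
eef_pos: [573.2, 95.4, 79.0]
tool_rot: [3.141, -0.0, 0.253]
force: [-0.6, -0.6, -0.4]
width: 40.2
gripper_force: 60.8
```

```bash
python3 g.py 572.2 95 50 0.254
```

```text
t 19.2 p [573.172  95.379  79.028] rot [ 3.141 -0.     0.253] w 40.1896990756557 F [-0.57  -0.644 -0.369] T [-0.002  0.018  0.006] q7 -1.500289086790859
[-0.105  0.011  2.903] az -0.001396452367467882
```

Emit:
{"fn": "send_rows", "kwargs": {"series": [{"ax": 0, "ay": 0, "az": 0, "dx": -0.1, "dy": 0, "dz": 0.5, "hand": 0.6}, {"ax": 0, "ay": 0, "az": 0, "dx": -0.1, "dy": 0, "dz": 1.0, "hand": 0.6}, {"ax": 0, "ay": 0, "az": 0, "dx": -0.1, "dy": 0, "dz": 1.5, "hand": 0.6}, {"ax": 0, "ay": 0, "az": 0, "dx": -0.1, "dy": 0, "dz": 2.0, "hand": 0.6}, {"ax": 0, "ay": 0, "az": 0, "dx": -0.1, "dy": 0, "dz": 2.5, "hand": 0.6}, {"ax": 0, "ay": 0, "az": 0, "dx": -0.1, "dy": 0, "dz": 2.5, "hand": 0.6}]}}

```text
clock: 19.8
eef_pos: [571.4, 95.8, 52.9]
tool_rot: [3.142, 0.001, 0.254]
force: [0.1, -0.0, -1.3]
width: 40.8
gripper_force: 60.8
```

```bash
python3 g.py 572.2 95 25 0.254
```

```text
t 19.8 p [571.381  95.844  52.865] rot [3.142 0.001 0.254] w 40.78900078368016 F [ 0.131 -0.029 -1.254] T [-0.031  0.054  0.015] q7 -1.4994454189683848
[0.061 0.102 2.786] az -0.0002160657768177643
```

Emit:
{"fn": "send_rows", "kwargs": {"series": [{"ax": 0, "ay": 0, "az": 0, "dx": 0.05, "dy": 0.05, "dz": 0.6, "hand": 0.6}, {"ax": 0, "ay": 0, "az": 0, "dx": 0.05, "dy": 0.05, "dz": 1.2, "hand": 0.6}, {"ax": 0, "ay": 0, "az": 0, "dx": 0.05, "dy": 0.05, "dz": 1.8, "hand": 0.6}, {"ax": 0, "ay": 0, "az": 0, "dx": 0.05, "dy": 0.05, "dz": 2.3, "hand": 0.6}, {"ax": 0, "ay": 0, "az": 0, "dx": 0.05, "dy": 0.05, "dz": 2.6, "hand": 0.6}, {"ax": 0, "ay": 0, "az": 0, "dx": 0.05, "dy": 0.05, "dz": 2.75, "hand": 0.6}, {"ax": 0, "ay": 0, "az": 0, "dx": 0.05, "dy": 0.05, "dz": 2.75, "hand": 0.6}]}}

```text
clock: 20.5
eef_pos: [572.3, 95.6, 26.0]
tool_rot: [3.142, 0.0, 0.254]
force: [0.7, 0.3, -0.9]
width: 40.9
gripper_force: 60.8
```

Emit:
{"fn": "send_rows", "kwargs": {"series": [{"ax": 0, "ay": 0, "az": 0, "dx": 0, "dy": 0, "dz": 0.1, "hand": 0.6}, {"ax": 0, "ay": 0, "az": 0, "dx": 0, "dy": 0, "dz": 0.2, "hand": 0.6}, {"ax": 0, "ay": 0, "az": 0, "dx": 0, "dy": 0, "dz": 0.2, "hand": 0.6}]}}

```text
clock: 20.8
eef_pos: [572.4, 95.6, 24.3]
tool_rot: [3.142, -0.0, 0.254]
force: [0.4, 0.7, -0.7]
width: 40.6
gripper_force: 60.8
```

Emit:
{"fn": "send_rows", "kwargs": {"series": [{"ax": 0, "ay": 0, "az": 0, "dx": 0, "dy": 0, "dz": 0.06, "hand": 0.6}, {"ax": 0, "ay": 0, "az": 0, "dx": 0, "dy": 0, "dz": 0.12, "hand": 0.6}, {"ax": 0, "ay": 0, "az": 0, "dx": 0, "dy": 0, "dz": 0.18, "hand": 0.6}, {"ax": 0, "ay": 0, "az": 0, "dx": 0, "dy": 0, "dz": 0.18, "hand": 0.6}]}}

```text
clock: 21.2
eef_pos: [572.6, 95.6, 23.6]
tool_rot: [-3.142, -0.001, 0.254]
force: [-2.5, -0.2, 8.9]
width: 40.6
gripper_force: 61.8
```

Seated at 8.9 N. Release, rise, and go above the plain small tier.

Emit:
{"fn": "send_rows", "kwargs": {"series": [{"ax": 0, "ay": 0, "az": 0, "dx": 0, "dy": 0, "dz": -0.1, "hand": 0.2}, {"ax": 0, "ay": 0, "az": 0, "dx": 0, "dy": 0, "dz": -0.1, "hand": 0.2}, {"ax": 0, "ay": 0, "az": 0, "dx": 0, "dy": 0, "dz": -0.1, "hand": 0.2}, {"ax": 0, "ay": 0, "az": 0, "dx": 0, "dy": 0, "dz": -1.5, "hand": 0.2}, {"ax": 0, "ay": 0, "az": 0, "dx": 0, "dy": 0, "dz": -4.5, "hand": 0.2}, {"ax": 0, "ay": 0, "az": 0, "dx": 0, "dy": 0, "dz": -8, "hand": 0.2}, {"ax": 0, "ay": 0, "az": 0, "dx": -1.5, "dy": 1.5, "dz": -8.5, "hand": 0.2}, {"ax": 0, "ay": 0, "az": 0, "dx": -4.5, "dy": 4.5, "dz": -8.5, "hand": 0.2}, {"ax": 0, "ay": 0, "az": 0, "dx": -7.7, "dy": 7.6, "dz": -8.5, "hand": 0.2}, {"ax": 0, "ay": 0, "az": 0, "dx": -10.9, "dy": 10.8, "dz": -8.5, "hand": 0.2}]}}

```text
clock: 22.2
eef_pos: [493.5, -37.3, 108.5]
tool_rot: [3.141, -0.001, 0.255]
force: [0.3, -0.9, -0.1]
width: 68.6
gripper_force: 0.0
```

Emit:
{"fn": "send_rows", "kwargs": {"series": [{"ax": 0, "ay": 0, "az": 0, "dx": -3.2, "dy": 3.2, "dz": 0, "hand": 0.2}, {"ax": 0, "ay": 0, "az": 0, "dx": -6, "dy": 6, "dz": 1, "hand": 0.2}, {"ax": 0, "ay": 0, "az": 0, "dx": -7.7, "dy": 7.7, "dz": 3, "hand": 0.2}, {"ax": 0, "ay": 0, "az": 0, "dx": -7.9, "dy": 7.9, "dz": 5.5, "hand": 0.2}, {"ax": 0, "ay": 0, "az": 0, "dx": -7.9, "dy": 7.9, "dz": 8, "hand": 0.2}, {"ax": 0, "ay": 0, "az": 0, "dx": -7.9, "dy": 7.9, "dz": 8.5, "hand": 0.2}, {"ax": 0, "ay": 0, "az": 0, "dx": -7.9, "dy": 7.9, "dz": 8.5, "hand": 0.2}]}}

```text
clock: 22.9
eef_pos: [437.2, -132.4, 22.5]
tool_rot: [-3.141, 0.001, 0.254]
force: [-0.1, 0.2, 0.7]
width: 68.4
gripper_force: 0.0
```

```bash
python3 g.py 437.5 -132.5 -19 0.254; python3 - <<'E'
from h import *
from cell import get_image
c=get_image("side");u,v=proj(c,(437.5,-132.5,24)).astype(int);print(u,v)
g=c["pixels"].astype(int).sum(2)//3
for r in range(v-14,v+18):print(r,"".join(" .:-=+*#%@"[9-min(9,x//20)] for x in g[r,u-26:u+27]))
E
```

```text
t 22.9 p [ 437.224 -132.444   22.456] rot [-3.141  0.001  0.254] w 68.37613134389504 F [-0.132  0.228  0.71 ] T [-0.017  0.008  0.035] q7 -1.0978033102484335
[0.029 0.014 4.146] az 1.1324634704656944e-05
225 222
208 --------=+******+******+*#########*-:---:::----------
209 ---------=++*+*+*****+=-+#########*--::-----====--=--
210 ---------=========++==--+#########*-:-------====-----
211 ---------===---:--==----+##########--------=-==------
212 ---------==----::-+=----=*#########---:-----====-----
213 ---------==----:--+=--:-=+#######**-:-:-----====-----
214 ---------===---::-+=----=+*#####+==---------=====----
215 --------=-=----::-+=----==*#####=:-------======------
216 ---------==---:::-+=-----=+####*=:-----------====----
217 ---------==---:::-+=---::=+#####=------------===-----
218 ---------==----:-=+--:...-+#####=:-------------------
219 --------====--::-=+-:...:=+####*-:::-:---------------
220 --------====--::---:...:==+*##+=:..:::-:-------------
221 ---------==---:::-:. .-++==+++-.....::-::-----------=
222 --------===--::::... :=+++===-...::..:-:-------------
223 --------==----
[... 267 characters left out ...]
----
228 -------=-==-----:...-========++++=. .-=--------------
229 --------=-----:--...:=======+=+==:..:==------------=-
230 --------------:-=-:..:-=========-..:==-:-------------
231 --------==------=+-:..-=======-:-:-=+-------------=-=
232 ---------------:-++=-:-=======-::=++=-:------===-=--=
233 --------=--------+*++===========+++=-::--=--=-===----
234 --------=--------=+==+++++=+++++++=-::---=--==-------
235 -----------------==--=+++++++++==--:::--------------=
236 --------------:--+=-:-=+++==++=--:::-:---------------
237 ----------------=+=:::=++++=++==-::-::---------------
238 ----------------=+=-:--=++++==+=-::--:---------------
239 --------------:-=+=-:--=++====++-::::----------------
```

Emit:
{"fn": "send_rows", "kwargs": {"series": [{"ax": 0, "ay": 0, "az": 0, "dx": 0, "dy": 0, "dz": 1.5, "hand": 0.2}, {"ax": 0, "ay": 0, "az": 0, "dx": 0, "dy": 0, "dz": 2.8, "hand": 0.2}, {"ax": 0, "ay": 0, "az": 0, "dx": 0, "dy": 0, "dz": 3.6, "hand": 0.25}, {"ax": 0, "ay": 0, "az": 0, "dx": 0, "dy": 0, "dz": 4.0, "hand": 0.3}, {"ax": 0, "ay": 0, "az": 0, "dx": 0, "dy": 0, "dz": 4.0, "hand": 0.5}, {"ax": 0, "ay": 0, "az": 0, "dx": 0, "dy": 0, "dz": 4.0, "hand": 0.6}, {"ax": 0, "ay": 0, "az": 0, "dx": 0, "dy": 0, "dz": 4.0, "hand": 0.6}, {"ax": 0, "ay": 0, "az": 0, "dx": 0, "dy": 0, "dz": 4.0, "hand": 0.6}]}}

```text
clock: 23.75
eef_pos: [438.1, -132.9, -16.0]
tool_rot: [3.14, -0.001, 0.254]
force: [-1.2, -0.2, 5.9]
width: 39.5
gripper_force: 59.8
```

Emit:
{"fn": "send_rows", "kwargs": {"series": [{"ax": 0, "ay": 0, "az": 0, "dx": 0, "dy": 0, "dz": 0, "hand": 0.3}, {"ax": 0, "ay": 0, "az": -0.1, "dx": 0, "dy": 0, "dz": 0, "hand": 0.3}, {"ax": 0, "ay": 0, "az": -0.25, "dx": 0, "dy": 0, "dz": 0, "hand": 0.3}, {"ax": 0, "ay": 0, "az": -0.4, "dx": 0, "dy": 0, "dz": 0, "hand": 0.3}, {"ax": 0, "ay": 0, "az": -0.55, "dx": 0, "dy": 0, "dz": 0, "hand": 0.3}, {"ax": 0, "ay": 0, "az": -0.7, "dx": 0, "dy": 0, "dz": 0, "hand": 0.3}, {"ax": 0, "ay": 0, "az": -0.85, "dx": 0, "dy": 0, "dz": 0, "hand": 0.3}, {"ax": 0, "ay": 0, "az": -1.0, "dx": 0, "dy": 0, "dz": 0, "hand": 0.3}, {"ax": 0, "ay": 0, "az": -1.15, "dx": 0, "dy": 0, "dz": 0, "hand": 0.3}, {"ax": 0, "ay": 0, "az": -1.3, "dx": 0, "dy": 0, "dz": 0, "hand": 0.3}]}}

```text
clock: 24.75
eef_pos: [437.7, -133.0, -17.0]
tool_rot: [3.141, 0.001, 1.56]
force: [0.1, 0.2, -0.0]
width: 59.4
gripper_force: 0.0
```

Emit:
{"fn": "send_rows", "kwargs": {"series": [{"ax": 0, "ay": 0, "az": -0.14, "dx": 0, "dy": 0, "dz": 0, "hand": 0.3}, {"ax": 0, "ay": 0, "az": -0.27, "dx": 0, "dy": 0, "dz": 0, "hand": 0.3}, {"ax": 0, "ay": 0, "az": -0.27, "dx": 0, "dy": 0, "dz": 0, "hand": 0.3}, {"ax": 0, "ay": 0, "az": -0.27, "dx": 0, "dy": 0, "dz": 0, "hand": 0.5}, {"ax": 0, "ay": 0, "az": -0.27, "dx": 0, "dy": 0, "dz": 0, "hand": 0.6}, {"ax": 0, "ay": 0, "az": -0.27, "dx": 0, "dy": 0, "dz": 0, "hand": 0.6}, {"ax": 0, "ay": 0, "az": -0.27, "dx": 0, "dy": 0, "dz": 0, "hand": 0.6}]}}

```text
clock: 25.45
eef_pos: [437.6, -132.8, -16.6]
tool_rot: [3.141, 0.002, 1.822]
force: [-0.7, -0.6, 10.3]
width: 40.5
gripper_force: 59.1
```

```bash
python3 g.py 572.3 95.3 120 1.825
```

```text
t 25.45 p [ 437.627 -132.837  -16.642] rot [3.141 0.002 1.822] w 40.51385249853626 F [-0.726 -0.61  10.317] T [-0.046  0.354  0.044] q7 -0.5968378723164909
[ 18.719  18.726 -13.693] az -0.002653986144557363
```

Emit:
{"fn": "send_rows", "kwargs": {"series": [{"ax": 0, "ay": 0, "az": 0, "dx": 0, "dy": 0, "dz": -0.5, "hand": 0.6}, {"ax": 0, "ay": 0, "az": 0, "dx": 0, "dy": 0, "dz": -3, "hand": 0.6}, {"ax": 0, "ay": 0, "az": 0, "dx": 0, "dy": 0, "dz": -7, "hand": 0.6}, {"ax": 0, "ay": 0, "az": 0, "dx": 0.7, "dy": 0.7, "dz": -11, "hand": 0.6}, {"ax": 0, "ay": 0, "az": 0, "dx": 3, "dy": 3, "dz": -13.7, "hand": 0.6}, {"ax": 0, "ay": 0, "az": 0, "dx": 6, "dy": 6, "dz": -13.7, "hand": 0.6}, {"ax": 0, "ay": 0, "az": 0, "dx": 9, "dy": 9, "dz": -13.7, "hand": 0.6}, {"ax": 0, "ay": 0, "az": 0, "dx": 12, "dy": 12, "dz": -13.7, "hand": 0.6}, {"ax": 0, "ay": 0, "az": 0, "dx": 15, "dy": 15, "dz": -13.7, "hand": 0.6}, {"ax": 0, "ay": 0, "az": 0, "dx": 17.5, "dy": 17.5, "dz": -13.7, "hand": 0.6}]}}

```text
clock: 26.45
eef_pos: [563.6, 83.3, 119.7]
tool_rot: [3.141, -0.001, 1.824]
force: [0.6, 0.5, -0.7]
width: 40.4
gripper_force: 60.7
```

Emit:
{"fn": "send_rows", "kwargs": {"series": [{"ax": 0, "ay": 0, "az": 0, "dx": 1.2, "dy": 1.2, "dz": 0, "hand": 0.6}, {"ax": 0, "ay": 0, "az": 0, "dx": 1.2, "dy": 1.2, "dz": 1.5, "hand": 0.6}, {"ax": 0, "ay": 0, "az": 0, "dx": 1.2, "dy": 1.2, "dz": 3.2, "hand": 0.6}, {"ax": 0, "ay": 0, "az": 0, "dx": 1.2, "dy": 1.2, "dz": 3.8, "hand": 0.6}, {"ax": 0, "ay": 0, "az": 0, "dx": 1.2, "dy": 1.2, "dz": 3.8, "hand": 0.6}, {"ax": 0, "ay": 0, "az": 0, "dx": 1.2, "dy": 1.2, "dz": 3.8, "hand": 0.6}]}}

```text
clock: 27.05
eef_pos: [571.2, 94.0, 81.1]
tool_rot: [-3.141, 0.0, 1.822]
force: [0.4, -0.0, 0.8]
width: 40.1
gripper_force: 60.7
```

```bash
python3 g.py 572.3 95.3 55 1.825
```

```text
t 27.05 p [571.246  93.956  81.123] rot [-3.141  0.     1.822] w 40.12949601559929 F [ 0.426 -0.041  0.763] T [0.004 0.007 0.007] q7 -0.6247889522910686
[0.105 0.138 2.612] az -0.0027330970364627394
```

Emit:
{"fn": "send_rows", "kwargs": {"series": [{"ax": 0, "ay": 0, "az": 0, "dx": 0.1, "dy": 0.1, "dz": 0.5, "hand": 0.6}, {"ax": 0, "ay": 0, "az": 0, "dx": 0.1, "dy": 0.1, "dz": 1.0, "hand": 0.6}, {"ax": 0, "ay": 0, "az": 0, "dx": 0.1, "dy": 0.1, "dz": 1.5, "hand": 0.6}, {"ax": 0, "ay": 0, "az": 0, "dx": 0.1, "dy": 0.1, "dz": 2.0, "hand": 0.6}, {"ax": 0, "ay": 0, "az": 0, "dx": 0.1, "dy": 0.1, "dz": 2.5, "hand": 0.6}, {"ax": 0, "ay": 0, "az": 0, "dx": 0.1, "dy": 0.1, "dz": 2.75, "hand": 0.6}, {"ax": 0, "ay": 0, "az": 0, "dx": 0.1, "dy": 0.1, "dz": 2.75, "hand": 0.6}]}}

```text
clock: 27.75
eef_pos: [572.0, 96.4, 53.4]
tool_rot: [-3.141, -0.0, 1.824]
force: [-0.3, -0.4, -0.4]
width: 40.0
gripper_force: 60.7
```

Emit:
{"fn": "send_rows", "kwargs": {"series": [{"ax": 0, "ay": 0, "az": 0, "dx": -0.05, "dy": 0, "dz": 0.1, "hand": 0.6}, {"ax": 0, "ay": 0, "az": 0, "dx": -0.05, "dy": 0, "dz": 0.2, "hand": 0.6}, {"ax": 0, "ay": 0, "az": 0, "dx": -0.05, "dy": 0, "dz": 0.3, "hand": 0.6}, {"ax": 0, "ay": 0, "az": 0, "dx": -0.05, "dy": 0, "dz": 0.36, "hand": 0.6}, {"ax": 0, "ay": 0, "az": 0, "dx": -0.05, "dy": 0, "dz": 0.36, "hand": 0.6}]}}

```text
clock: 28.25
eef_pos: [572.4, 96.0, 50.3]
tool_rot: [-3.142, 0.0, 1.824]
force: [0.9, 0.6, -1.3]
width: 40.2
gripper_force: 60.7
```

Emit:
{"fn": "send_rows", "kwargs": {"series": [{"ax": 0, "ay": 0, "az": 0, "dx": 0, "dy": 0, "dz": 0.06, "hand": 0.6}, {"ax": 0, "ay": 0, "az": 0, "dx": 0, "dy": 0, "dz": 0.12, "hand": 0.6}, {"ax": 0, "ay": 0, "az": 0, "dx": 0, "dy": 0, "dz": 0.18, "hand": 0.6}, {"ax": 0, "ay": 0, "az": 0, "dx": 0, "dy": 0, "dz": 0.18, "hand": 0.6}]}}

```text
clock: 28.65
eef_pos: [572.6, 96.0, 49.5]
tool_rot: [3.141, 0.001, 1.824]
force: [-2.3, -0.6, 7.6]
width: 40.2
gripper_force: 61.6
```

Small tier seated at 7.6 N. Release, rise, and move over the knob, turning the hand to match its bar.

Emit:
{"fn": "send_rows", "kwargs": {"series": [{"ax": 0, "ay": 0, "az": 0, "dx": 0, "dy": 0, "dz": -0.1, "hand": 0.2}, {"ax": 0, "ay": 0, "az": 0, "dx": 0, "dy": 0, "dz": -0.1, "hand": 0.2}, {"ax": 0, "ay": 0, "az": 0, "dx": 0, "dy": 0, "dz": -0.1, "hand": 0.2}, {"ax": 0, "ay": 0, "az": 0, "dx": 0, "dy": 0, "dz": -1.5, "hand": 0.2}, {"ax": 0, "ay": 0, "az": 0, "dx": 0, "dy": 0, "dz": -4.5, "hand": 0.2}, {"ax": 0, "ay": 0, "az": 0, "dx": 0, "dy": 0, "dz": -6.5, "hand": 0.2}, {"ax": 0, "ay": 0, "az": -0.1, "dx": 2, "dy": 0.9, "dz": -6.5, "hand": 0.2}, {"ax": 0, "ay": 0, "az": -0.23, "dx": 5, "dy": 2.3, "dz": -6.5, "hand": 0.2}, {"ax": 0, "ay": 0, "az": -0.36, "dx": 8, "dy": 3.7, "dz": -6.5, "hand": 0.2}, {"ax": 0, "ay": 0, "az": -0.5, "dx": 11, "dy": 5.1, "dz": -6.5, "hand": 0.2}]}}

```text
clock: 29.65
eef_pos: [594.8, 216.3, 114.8]
tool_rot: [3.141, 0.0, 2.329]
force: [0.2, 0.2, -0.8]
width: 68.4
gripper_force: 0.0
```

```bash
python3 g.py 602.5 262 60 2.90; python3 - <<'E'
from h import *
from cell import get_image
c=get_image("side");u,v=proj(c,(590,180,40)).astype(int);print(u,v)
pickle.dump(c,open("side_k.pkl","wb"))
g=c["pixels"].astype(int).sum(2)//3
for r in range(v-22,v+34):print(r,"".join(" .:-=+*#%@"[9-min(9,x//20)] for x in g[r,u-28:u+29]))
E
```

```text
t 29.65 p [594.79  216.305 114.767] rot [3.141 0.    2.329] w 68.35162524830278 F [ 0.237  0.205 -0.805] T [0.075 0.008 0.033] q7 -0.28279444365183265
[2.791 3.696 5.479] az -0.5713179480579589
268 158
136 ---::---:--::----=-:::.:-+++++++++++++==-:::::----::-==--
137 ----::--------::-=--::::=*##***********+-:::::::::::-==--
138 ---::-----:--::::--:::-+*#########*****+-::::::--::::-==-
139 ---::--:-:---:..:-:...=*#*#############+-:::::::---::-==-
140 ----------:--..-=-   .=################*:::::::::-:::-==-
141 ----::--:-:-: .-+-  :-*#%##############*:......::::::-==-
142 ---:::-:----:  .:. .-+####%#%%#########+-::.  .::..::-==-
143 --::::------:      :=*####%########%###++==:  :++..:::-=-
144 --::::--:---.      -=*##%%###########%#**++:  :==:::::-==
145 ----:----:--       -=*############%####**++:   .: :--:-==
146 ----::---:--      -=++==*#*#%###%###%#*++++:      :=-::==
147 ----:------.     .=++=..-=-+##########=:-=+:      -=-::-=
148 ----::---::      .=++: .:: =##%%#=--==..-++:      -=-::-=
149 ---::::---:      .=++:::...=*###*-. .:..=++  ..   -=-::-=
150 -----:----:      -+++::::.
[... 1873 characters left out ...]
=+===--++++====-:.
181 ==-. .  :--::=+++++=++++=+=+=++++======++==-:-=+++=====-:
182 =-.....  -=-:-=+========+==============+===-:-++++=====--
183 --..--.. :-=-:-=+=======+=====+============--=+++++++++--
184 =-.-++-.   -======+===+======+==+==+++=====--=+++++++++++
185 -:.-++-.   :-==+===========================--=+++++++++++
186 -...--.     .:-==+=+=====+=++===+========+=--++++++++++++
187 =......      .::-==++++=+=++=+==========***=-++++++++++++
188 =---:::..........:-===+=+===============***+=++++++++++++
189 ===========----:::-===========-=========++===++++++++++++
190 ==============================--==========--=++++++++====
191 ======+===========================--=======-=+++++++=-:::
```

Emit:
{"fn": "send_rows", "kwargs": {"series": [{"ax": 0, "ay": 0, "az": -0.14, "dx": 1.2, "dy": 1.6, "dz": 0, "hand": 0.3}, {"ax": 0, "ay": 0, "az": -0.28, "dx": 2.2, "dy": 3, "dz": 0, "hand": 0.4}, {"ax": 0, "ay": 0, "az": -0.42, "dx": 2.8, "dy": 3.7, "dz": 1.5, "hand": 0.4}, {"ax": 0, "ay": 0, "az": -0.57, "dx": 2.8, "dy": 3.7, "dz": 3, "hand": 0.4}, {"ax": 0, "ay": 0, "az": -0.57, "dx": 2.8, "dy": 3.7, "dz": 4, "hand": 0.4}, {"ax": 0, "ay": 0, "az": -0.57, "dx": 2.8, "dy": 3.7, "dz": 4, "hand": 0.4}, {"ax": 0, "ay": 0, "az": -0.57, "dx": 2.8, "dy": 3.7, "dz": 4, "hand": 0.4}]}}

```text
clock: 30.4
eef_pos: [602.4, 260.7, 74.1]
tool_rot: [3.141, 0.0, 2.891]
force: [0.7, -0.5, 0.4]
width: 51.1
gripper_force: 0.0
```

```bash
python3 g.py 602.5 262 18 2.90; python3 - <<'E'
from h import *
from cell import get_image
c=get_image("side");q=get_image("top");o=[]
for m,X,w in((c,(595,200,60),30),(q,(600,262,80),30)):
    u,v=proj(m,X).astype(int);print(u,v)
    o.append(cv2.resize(m["pixels"][v-w-10:v+w+10,u-w:u+w,::-1],(399,532),interpolation=cv2.INTER_CUBIC))
cv2.imwrite("pics/k.png",np.hstack(o))
E
```

```text
t 30.4 p [602.393 260.715  74.089] rot [3.141 0.    2.891] w 51.130027427964606 F [ 0.653 -0.478  0.402] T [ 0.026  0.038 -0.02 ] q7 0.1486526960996549
[0.023 0.126 5.609] az -0.009283003320958105
269 151
146 167
```

View pics/k.png

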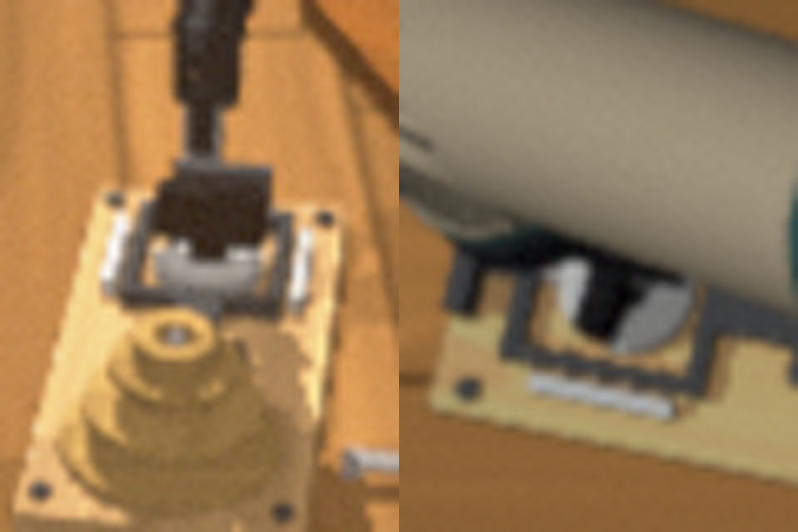

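The picture shows all three tiers stacked in order on the arbor, and the fingers straddling the black knob. Going down to grip the bar.

Emit:
{"fn": "send_rows", "kwargs": {"series": [{"ax": 0, "ay": 0, "az": 0, "dx": 0, "dy": 0.1, "dz": 1.5, "hand": 0.4}, {"ax": 0, "ay": 0, "az": 0, "dx": 0, "dy": 0.1, "dz": 3, "hand": 0.4}, {"ax": 0, "ay": 0, "az": 0, "dx": 0, "dy": 0.1, "dz": 4.2, "hand": 0.4}, {"ax": 0, "ay": 0, "az": 0, "dx": 0, "dy": 0.1, "dz": 5, "hand": 0.4}, {"ax": 0, "ay": 0, "az": 0, "dx": 0, "dy": 0.1, "dz": 5.3, "hand": 0.4}, {"ax": 0, "ay": 0, "az": 0, "dx": 0, "dy": 0.1, "dz": 5.3, "hand": 0.6}, {"ax": 0, "ay": 0, "az": 0, "dx": 0, "dy": 0.1, "dz": 5.3, "hand": 0.75}, {"ax": 0, "ay": 0, "az": 0, "dx": 0, "dy": 0.1, "dz": 5.3, "hand": 0.9}, {"ax": 0, "ay": 0, "az": 0, "dx": 0, "dy": 0.1, "dz": 5.3, "hand": 0.9}]}}

```text
clock: 31.4
eef_pos: [602.6, 262.2, 21.3]
tool_rot: [3.141, 0.001, 2.894]
force: [-1.9, -0.5, 2.4]
width: 14.7
gripper_force: 59.8
```

```bash
python3 g.py 602.5 262 18 2.90
```

```text
t 31.4 p [602.629 262.177  21.277] rot [3.141 0.001 2.894] w 14.715644435240142 F [-1.943 -0.456  2.425] T [-0.114  0.118  0.096] q7 0.10778659613797652
[ 0.008 -0.02   0.328] az -0.005931654473292358
```

Emit:
{"fn": "send_rows", "kwargs": {"series": [{"ax": 0, "ay": 0, "az": 0.08, "dx": 0, "dy": 0, "dz": 0, "hand": 0.9}, {"ax": 0, "ay": 0, "az": 0.2, "dx": 0, "dy": 0, "dz": 0, "hand": 0.9}, {"ax": 0, "ay": 0, "az": 0.32, "dx": 0, "dy": 0, "dz": 0, "hand": 0.9}, {"ax": 0, "ay": 0, "az": 0.44, "dx": 0, "dy": 0, "dz": 0, "hand": 0.9}, {"ax": 0, "ay": 0, "az": 0.56, "dx": 0, "dy": 0, "dz": 0, "hand": 0.9}, {"ax": 0, "ay": 0, "az": 0.68, "dx": 0, "dy": 0, "dz": 0, "hand": 0.9}, {"ax": 0, "ay": 0, "az": 0.8, "dx": 0, "dy": 0, "dz": 0, "hand": 0.9}, {"ax": 0, "ay": 0, "az": 0.9, "dx": 0, "dy": 0, "dz": 0, "hand": 0.9}, {"ax": 0, "ay": 0, "az": 0.95, "dx": 0, "dy": 0, "dz": 0, "hand": 0.9}, {"ax": 0, "ay": 0, "az": 0.95, "dx": 0, "dy": 0, "dz": 0, "hand": 0.9}]}}

```text
clock: 32.4
eef_pos: [603.5, 263.1, 21.2]
tool_rot: [3.139, -0.001, 1.944]
force: [2.8, 1.8, 0.2]
width: 14.2
gripper_force: 60.0
```

```bash
cat > shoe.py <<'E'
from h import *
from cell import get_image
import sys
c=get_image(sys.argv[1])
g=c["pixels"].astype(int).sum(2)//3
# row profile along jig y through the shoe frame side rail / head end, x offset 0
a=np.radians(79.9);f=np.array([572,95,0]);y=np.array([np.cos(a),np.sin(a),0]);x=np.array([np.sin(a),-np.cos(a),0])
for xo in map(float,sys.argv[2:]):
    print(xo,[int(cv2.getRectSubPix(g.astype(np.float32),(1,1),tuple(map(float,proj(c,f+y*s+x*xo+np.array([0,0,34])))))[0,0]) for s in range(56,240,3)])
E
python3 g.py; python3 shoe.py side -25 25; python3 shoe.py top -35 -30 -25 -20; cat > old.py <<'E'
E
sed 's/c=get_image(sys.argv\[1\])/c=pickle.load(open("im0.pkl","rb"))[sys.argv[1]]/' shoe.py > old.py; python3 old.py side -25 25;python3 old.py top -35 -30 -25 -20
```

```text
t 32.4 p [603.472 263.064  21.239] rot [ 3.139 -0.001  1.944] w 14.188750114605888 F [2.75  1.843 0.19 ] T [ 0.33  -0.513 -0.107] q7 -0.7323187244271193
-25.0 [94, 98, 116, 135, 150, 163, 165, 166, 163, 159, 157, 156, 155, 153, 147, 126, 105, 87, 70, 70, 73, 81, 94, 107, 119, 128, 130, 133, 147, 167, 188, 209, 226, 231, 235, 236, 237, 238, 238, 238, 235, 234, 222, 205, 181, 148, 114, 93, 71, 62, 65, 68, 67, 64, 62, 62, 61, 59, 56, 55, 54, 53]
25.0 [104, 105, 103, 100, 96, 91, 91, 97, 105, 119, 130, 134, 138, 131, 125, 109, 93, 79, 66, 62, 66, 70, 77, 84, 96, 108, 113, 116, 118, 120, 122, 129, 136, 161, 186, 200, 209, 216, 216, 216, 209, 200, 185, 164, 142, 116, 91, 78, 67, 65, 75, 86, 85, 83, 78, 71, 63, 63, 63, 63, 64, 65]
-35.0 [116, 123, 119, 118, 119, 117, 115, 114, 114, 117, 124, 133, 142, 147, 147, 146, 146, 146, 134, 114, 103, 89, 62, 59, 64, 74, 96, 103, 105, 101, 105, 110, 100, 82, 66, 54, 52, 63, 70, 68, 55, 40, 48, 71, 87, 96, 110, 110, 96, 82, 77, 66, 58, 60, 66, 91, 125, 143, 147, 147, 147, 147]
-30.0 [99, 117, 123, 123, 125, 123, 121, 120, 118, 116, 116, 118, 128, 138, 
[... 1832 characters left out ...]
03, 102, 108, 121, 115, 103, 96, 98, 104, 111, 123, 128, 130, 133, 133, 122, 105, 92, 69, 55, 56, 64, 86, 122, 137, 139, 127, 112, 101]
-25.0 [134, 114, 101, 88, 91, 85, 71, 62, 66, 83, 111, 132, 139, 141, 140, 139, 139, 138, 136, 118, 101, 81, 62, 56, 62, 83, 120, 128, 124, 115, 99, 95, 98, 105, 111, 114, 115, 98, 60, 31, 26, 35, 46, 68, 96, 123, 138, 140, 128, 110, 98, 81, 52, 55, 59, 75, 107, 117, 115, 101, 75, 48]
-20.0 [124, 107, 98, 83, 82, 88, 75, 63, 63, 77, 112, 131, 135, 136, 138, 139, 137, 136, 128, 110, 98, 86, 58, 55, 60, 71, 98, 101, 94, 90, 94, 104, 113, 113, 114, 114, 113, 85, 39, 14, 13, 18, 22, 27, 54, 104, 141, 143, 133, 112, 97, 73, 55, 56, 59, 71, 88, 97, 98, 90, 66, 36]
```

The shoe has not moved yet (the frame profile is unchanged in the top view). Turning on in small steps.

Emit:
{"fn": "send_rows", "kwargs": {"series": [{"ax": 0, "ay": 0, "az": 0.06, "dx": 0, "dy": 0, "dz": 0, "hand": 0.9}, {"ax": 0, "ay": 0, "az": 0.12, "dx": 0, "dy": 0, "dz": 0, "hand": 0.9}, {"ax": 0, "ay": 0, "az": 0.18, "dx": 0, "dy": 0, "dz": 0, "hand": 0.9}, {"ax": 0, "ay": 0, "az": 0.22, "dx": 0, "dy": 0, "dz": 0, "hand": 0.9}, {"ax": 0, "ay": 0, "az": 0.22, "dx": 0, "dy": 0, "dz": 0, "hand": 0.9}]}}

```text
clock: 33.0
eef_pos: [603.7, 263.2, 21.3]
tool_rot: [3.139, -0.002, 1.725]
force: [4.1, 2.8, 0.9]
width: 14.6
gripper_force: 59.8
```

```bash
python3 g.py;python3 shoe.py top -30
```

```text
t 33.0 p [603.737 263.18   21.261] rot [ 3.139 -0.002  1.725] w 14.638107558666231 F [4.108 2.771 0.945] T [ 0.596 -0.811 -0.03 ] q7 -0.9191549874824538
-30.0 [54, 55, 55, 56, 60, 58, 56, 81, 107, 120, 124, 123, 121, 119, 117, 115, 114, 110, 99, 70, 62, 64, 84, 119, 135, 140, 141, 142, 140, 133, 123, 119, 116, 118, 128, 133, 111, 63, 32, 25, 28, 39, 55, 66, 69, 71, 75, 81, 70, 55, 56, 65, 89, 122, 142, 146, 147, 146, 145, 134, 119, 107]
```

The frame has moved about 8 mm towards the arbor, so the shoe has dropped. Letting go and rising.

Emit:
{"fn": "send_rows", "kwargs": {"series": [{"ax": 0, "ay": 0, "az": 0, "dx": 0, "dy": 0, "dz": 0, "hand": 0.7}, {"ax": 0, "ay": 0, "az": 0, "dx": 0, "dy": 0, "dz": 0, "hand": 0.5}, {"ax": 0, "ay": 0, "az": 0, "dx": 0, "dy": 0, "dz": -0.3, "hand": 0.5}, {"ax": 0, "ay": 0, "az": 0, "dx": 0, "dy": 0, "dz": -2, "hand": 0.5}, {"ax": 0, "ay": 0, "az": 0, "dx": 0, "dy": 0, "dz": -5, "hand": 0.5}, {"ax": 0, "ay": 0, "az": 0, "dx": 0, "dy": 0, "dz": -9, "hand": 0.5}, {"ax": 0, "ay": 0, "az": 0, "dx": 0, "dy": 0, "dz": -13, "hand": 0.5}, {"ax": 0, "ay": 0, "az": 0, "dx": 0, "dy": 0, "dz": -15, "hand": 0.5}, {"ax": 0, "ay": 0, "az": 0, "dx": 0, "dy": 0, "dz": -15, "hand": 0.5}, {"ax": 0, "ay": 0, "az": 0, "dx": 0, "dy": 0, "dz": -15, "hand": 0.5}]}}

```text
clock: 34.05
eef_pos: [602.3, 261.7, 171.5]
tool_rot: [3.141, 0.0, 1.724]
force: [-0.6, 0.8, -0.2]
width: 42.8
gripper_force: 0.0
```

```bash
python3 g.py;python3 shoe.py top -30; python3 shoe.py side 25 -25; python3 - <<'E'
from h import *
from cell import get_image
c=get_image("side");u,v=268,158
o=pickle.load(open("side_k.pkl","rb"))
g=c["pixels"].astype(int).sum(2)//3
for r in range(v-24,v+30):print(r,"".join(" .:-=+*#%@"[9-min(9,x//20)] for x in g[r,u-28:u+29]))
# bystanders: difference to the first picture
d=pickle.load(open("im0.pkl","rb"))["side"]["pixels"].astype(int)
D=np.abs(c["pixels"].astype(int)-d).max(2)
for n,b in(("paint",(200,240,325,360)),("gouge",(175,193,292,360)),("jar",(232,325,280,350))):print(n,(D[b[0]:b[1],b[2]:b[3]]>40).mean())
E
```

```text
t 34.05 p [602.311 261.7   171.505] rot [3.141 0.    1.724] w 42.80487875338115 F [-0.622  0.841 -0.236] T [-0.016  0.032 -0.068] q7 -0.8022718074857323
-30.0 [128, 127, 126, 126, 123, 123, 122, 122, 122, 121, 120, 119, 119, 120, 119, 118, 119, 119, 119, 119, 121, 119, 116, 116, 117, 117, 113, 95, 62, 41, 43, 50, 55, 78, 93, 100, 99, 105, 115, 124, 135, 143, 143, 142, 138, 113, 96, 93, 75, 55, 57, 66, 89, 122, 141, 146, 146, 147, 143, 132, 117, 106]
25.0 [109, 107, 107, 108, 126, 152, 163, 160, 154, 145, 134, 120, 106, 89, 71, 66, 62, 64, 69, 81, 99, 113, 118, 123, 121, 119, 121, 123, 133, 152, 169, 183, 197, 205, 214, 217, 218, 219, 219, 218, 207, 195, 173, 145, 117, 95, 75, 74, 80, 88, 99, 110, 104, 96, 86, 73, 61, 60, 59, 60, 62, 64]
-25.0 [99, 112, 134, 154, 160, 165, 161, 156, 154, 154, 153, 151, 142, 122, 105, 89, 74, 84, 92, 108, 126, 137, 142, 145, 142, 139, 135, 132, 143, 161, 184, 209, 228, 232, 235, 236, 237, 237, 236, 234, 229, 226, 211, 190, 165, 133, 101, 99, 97, 104, 121, 135, 129, 121, 107, 90, 76, 73, 69, 68, 68, 67]
134 ---::----::::::--=-:::.:::::---:::::::::::::::
[... 2657 characters left out ...]
+-:::.   -+--:::::--
178 ==-.. .:::.:=++++==================+++=::-:   -=--:..:--:
179 -=-  ..:::.:=++=+=+=================++=::-.   -=---:.---:
180 =--.  ..-:::-==++=+++++==+++==++++=+++=--=.   -++=-=-====
181 ==-. .  :-:::=+=+++++=++++++++++=+++=+===-.  .=+++====---
182 =-:.... .-=::-=++=+=+=+=+===+==========+=:...:=+++====---
183 =-..--:  :==::-============================--=+=++++++=--
184 =-.-++-. .:==-======+==+====================-=+-=++++++++
185 -:.-++-.   :=++====+===+============+=====---=+-=++++++++
186 =...--.    .:===+=========-=-=====+========::==-=++++++++
187 =.....      .:::==+================----=+*+-:===+++++++++
paint 0.0
gouge 0.05473856209150327
jar 0.14592933947772657
```

```bash
python3 -c "
from cell import *
print(finish_job())"
```

```text
the job is handed in; nothing more can be done
None
```

The job is handed in at about 34 s: the three tiers are on the arbor in order, each lowered to light contact (7–9 N). The shoe has dropped about 8 mm onto the bottom tier, and the hand is clear. The paint bottle did not move in the before/after pictures, but the gouge and brush jar areas changed slightly (I think from shadow and the middle tier leaving), so I did not confirm those two.

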